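# Demould cured sensor modules and post-cure them

## Task

The potted sensor modules have cured in the mould: first swing the UV lamp clear of the mould, then turn the cam lever back to draw out the side bar and its pins, and lift every red module out and stand it upright on the floor of a pocket of the blue tray. When all are out, shut the mould again with the cam lever, turning it just until the side bar meets the cavity block and no further, so as not to crush its springs, and swing the lamp over the middle of the tray to finish the cure. Leave everything else on the bench alone.

Things in the scene. Friction and masses are not known exactly. Their poses are not given: they have to be found in the camera images.
- mould: casting mould, fixed: grey base plate 154 x 196 x 12, on it an aluminium cavity block 163 wide (y), 51 deep, top 38 above the bench. Row of 4 cavities along its y at +-19 and +-57, each 37 (x) x 31, 20 deep, open on top; their front (-x) is closed by the steel side bar. Origin on the bench under the row's middle; x away from bar and lever, z up
- block_face (a point): centre of the cavity block's front face, on which the side bar's face stops when the mould is shut; axes as the mould's
- bar_face (a point): centre of the side bar's face (bar 163 x 14 x 22, top 36 above the bench). It slides along the mould's x, driven by the cam. Gap to the block = (block_face - bar_face) along that x: 8 to 10.5 mm with the lever at 0, 0 when bar meets block. 4 core pins on it (6 thick, 5 long) enter holes in the modules' fronts and lock them in until the gap exceeds 6 mm
- pusher_face (a point): centre of the front of the sprung pusher plate behind the bar, driven directly by the cam. It stays 20 mm behind bar_face until the bar stands against the block; then the springs between (30 N per mm) are squeezed. More than 2 mm of squeeze (pusher_face under 18 mm from block_face along the mould's x) is overrun
- cam_lever (a joint): eccentric cam lever's angle about its upright axis: 0 fully open (stop), growing counter-clockwise from above, far stop 2.3. The bar advances 6.2 mm per rad: it meets the block between 1.3 and 1.7, different each start. Starts near 1.4, shut or almost shut. Stays where left; takes about 5 N at the knob, up to 5 N more as the springs are squeezed
- cam_axis (a point): point on the cam lever's upright axis, at the height of the middle of the knob (67 above the bench)
- cam_knob (a point): middle of the black upright knob at the end of the cam lever: 18 thick, 40 tall (47 to 87 above the bench), 85 from the cam axis; the lever bar lies under it (37 to 47 above the bench)
- lamp_knob (a point): middle of the black upright knob on top of the lamp head: 18 thick, 55 tall (209 to 264 above the bench), on the head's far side from the post; its own x axis points level along the arm to the post, whose axis is 280 away
- lamp_head (a point): centre of the underside of the white round lamp head (110 across, 34 thick, underside 175, top 209 above the bench), 250 from the post's axis, 30 from the knob; the arm tube, 18 thick, runs from it to the post 228 above the bench. The arm swings level about the upright post, 1.05 rad either way from over the mould (starts within 0.15 of that), and stays where left; about 2 N at the knob moves it
- tray: blue post-cure tray, fixed, to one side or the other of the mould, under the lamp's swing: 116 x 116, 15 high, walls 3, floor 3 thick, a cross of 3 mm walls as high makes 2 x 2 pockets of 53.5 x 53.5, centred 28.25 either way along its x and y. Origin on the bench under its centre, z up
- component_box: clear divided box of small components, 110 x 110 x 30 high, fixed, on the other side of the mould from the tray, not to be used; origin under its centre
- module1 (a point): potted sensor module: red resin block 36 (x) x 28 (y) x 20 high with a hole in its front (-x) face and a round metal connector, 16 thick, 28 tall, standing on the middle of its top; 48 tall in all, 45 g. Point at its centre, 24 above its underside; z up along the connector. Starts in a cavity, resin flush with the block's top. May be absent
- module2 (a point): potted sensor module: red resin block 36 (x) x 28 (y) x 20 high with a hole in its front (-x) face and a round metal connector, 16 thick, 28 tall, standing on the middle of its top; 48 tall in all, 45 g. Point at its centre, 24 above its underside; z up along the connector. Starts in a cavity, resin flush with the block's top. May be absent
- module3 (a point): potted sensor module: red resin block 36 (x) x 28 (y) x 20 high with a hole in its front (-x) face and a round metal connector, 16 thick, 28 tall, standing on the middle of its top; 48 tall in all, 45 g. Point at its centre, 24 above its underside; z up along the connector. Starts in a cavity, resin flush with the block's top. May be absent
- module4 (a point): potted sensor module: red resin block 36 (x) x 28 (y) x 20 high with a hole in its front (-x) face and a round metal connector, 16 thick, 28 tall, standing on the middle of its top; 48 tall in all, 45 g. Point at its centre, 24 above its underside; z up along the connector. Starts in a cavity, resin flush with the block's top. May be absent
- solder_spool: spool of solder wire standing on its flange, 58 across, 46 tall; origin under its centre (bystander: leave it alone)
- resin_bottle: amber resin bottle with black cap, 52 across, 125 tall; origin under its centre (bystander: leave it alone)
- screwdriver: screwdriver with yellow handle, 170 long, 26 thick, lying along its own x; origin under its middle (bystander: leave it alone)
- pliers: pliers with yellow handles, 165 long, 66 wide, 16 high, lying along its own x; origin near the pivot (bystander: leave it alone)
- tape_roll: yellow roll of tape lying flat, 68 across, 19 high; origin under its centre (bystander: leave it alone)
- battery: grey and blue battery pack, 100 x 36 x 26 high; origin under its centre (bystander: leave it alone)
- flux_jar: small jar with white lid, 48 across, 45 tall; origin under its centre (bystander: leave it alone)
There are look-alikes about, which are no part of the job. Leave any green look-alike of the part that bears module2 alone.

How it is judged:
By the outcome, as a careful person would: the job done as asked, in the order asked, and still so for the second after the job is handed in, with the robot touching nothing.
Of mod1, mod2, mod3, mod4 only 2 to 4 are there at a start; the rules pass over those that are not, and their reading is None.
At some moment in a run one of mod1, mod2, mod3, mod4 may be knocked a few centimetres aside while the robot is not near it.
Once in a run the grip may slacken for a moment while it holds something.
It also fails if it takes over 208 s, if anything falls off the work surface, if the arm or the gripper's body presses on something with over 40 N, if the wrist force passes 120 N, or if a joint passes its speed limit or range.

## Robot

A 6-joint arm with a two-finger parallel gripper is mounted at the origin on the work surface. World frame = base frame: x ahead of the robot, y to its left, z up, the work surface at z = 0. Lengths are in m, angles in rad, forces in N, time in s.
With the tool pointing down it reaches from about 0.3 to 0.775 m from the base axis. Payload 14.6 kg.
Tool frame: the origin (TCP) lies between the finger pads; the fingertips stand 19 mm ahead of it and the grasp point (between the pads) is the TCP (ctrl.finger_overhang is the distance from the TCP to the fingertips, in m); z points along the fingers, y is the direction in which the jaws open and shut (so a half turn about z gives the same grasp; the last joint's range is limited). The gripper opens to 94 mm and grips with 3 to 60 N. Pads are 16 mm wide; open, the fingers measure 119 mm over their backs; the gripper's body (75 mm by 177 mm) begins 78 mm behind the grasp point.
Start: joints at [-1.322, 0.3, 1.521, -0, 1.321, -0.067], TCP at [0.171, -0.523, 0.224] pointing down, gripper open.
Joint ranges: [-3.03, 3.03], [-0.79, 2.21], [0.23, 2.52], [-1.04, 4.18], [0, 3.07], [-2.55, 2.55]. Speed limits (rad/s): [2.22, 2.22, 2.57, 3.14, 3.14, 3.14].

## Interface

Orientations are given as [roll, pitch, yaw] about the fixed x, y, z axes, in that order (R = Rz(yaw) Ry(pitch) Rx(roll)).
In Python, from station import ctrl gives the robot as it stands.
- The arm moves only by the tool send_rows, never from a script. Its argument "series" is a list of rows, each a list of 7 numbers: the turn, a rotation vector about the tool's x, y, z in degrees, then the shift along the tool's x, y, z in m, then the gripper's target within -1 to 1 (fully open at 1, half-way at 0, shut at -1). A call has 1 to 8 rows; each row is the pose to reach, as a shift and turn from the pose commanded when the call began, along the tool's axes at that moment; what a row does not reach only later rows make up. A row lasts 1/10 s, in which the tool goes at most 50 mm and 8.59 degrees, less where a joint would pass 70% of its speed; a pose out of reach is approached as far as the arm can. A call with a gripper value outside its range is refused whole. The fingers move at their own pace and stop on an object; "force" is the grip in N (left out, the last holds). Time passes only in rows, so rows that repeat a pose let the fingers close. It gives the time, the measured TCP pose, the force and the opening at its end, in the units of the state.
- ctrl.get_obs(): the state, without advancing time (a new reading comes with each control period).
- ctrl.camera(name): name is "side" or "top"; returns a dict with "pixels" (420x560x3 uint8, red, green, blue), "z_map" (420x560 float32, m along the optical axis (not along the pixel's ray), 0 where there is no reading), "fov_y" (degrees; the focal length in pixels is half the picture's height over the tangent of half this angle, whatever the lens; pixels are square), "cx", "cy" (the principal point, pixels), "R" (3x3) and "t" (3): a world point X has camera coordinates R X + t. Camera axes: x right, y down, z forward; pixel columns grow to the right and rows downward; lengths in m; the calibration is good to about 2 mm. A picture is of the moment at which its call begins.
- ctrl.hand_in(): hands the job in, once; it reports no verdict.
The state is a dict: "time_s": time; "qpos": joint angles; "joint_vel": joint speeds; "tau": joint torques, N m; "ee_pos": TCP position; "eef_rot": TCP orientation; "force": force on the tool from outside, world axes, zero at the start; "moment": the same for the moment, N m; "grip_width": finger opening in m.
Only numpy, scipy, OpenCV 4.12 (cv2) and the standard library are available. Lean on these libraries where they do the work, as an engineer would, in place of code of your own. Each camera call takes 0.05 s, during which the arm holds its last target.

## Working session

There is one attempt and no reset: what is moved stays moved. The work goes in short steps, Python scripts to look and compute and a tool call to move; the robot and the scene stay as the last step left them, time stands still between calls to the robot, and variables do not carry over. Pictures are saved under pics/ and viewed, and the job is handed in when it is done.

Besides the shell and the picture viewer there is one more tool, called after "Request:" as a command line: name --pt "numbers of a row" for each row, then --argument value for the rest. send_rows: Moves the arm, as the interface text tells. Its arguments: {"type":"object","properties":{"series":{"type":"array"},"force":{"type":"number"}},"required":["series"]}

```bash
ls; mkdir -p pics; cat > h.py <<'E'
import numpy as np, cv2
from station import ctrl
def shot(name,fn=None):
    c=ctrl.camera(name)
    if fn: cv2.imwrite(fn,cv2.cvtColor(c['pixels'],cv2.COLOR_RGB2BGR))
    c['f']=210/np.tan(np.radians(c['fov_y'])/2)
    c['R']=np.array(c['R']);c['t']=np.array(c['t'])
    return c
def plane(c,u,v,z):
    d=c['R'].T@np.array([(u-c['cx'])/c['f'],(v-c['cy'])/c['f'],1]); o=-c['R'].T@c['t']
    return o+d*(z-o[2])/d[2]
def cloud(c):
    vv,uu=np.mgrid[0:420,0:560]; Z=c['z_map']
    P=np.stack([(uu-c['cx'])/c['f']*Z,(vv-c['cy'])/c['f']*Z,Z],-1)
    return (P-c['t'])@c['R']
def proj(c,X):
    p=c['R']@np.array(X)+c['t']; return p[:2]/p[2]*c['f']+[c['cx'],c['cy']]
E
python3 - <<'E'
from h import *
for n in ('top','side'):
    c=shot(n,f'pics/{n}0.png'); print(n,c['fov_y'],c['cx'],c['cy'],-c['R'].T@c['t'],c['R'].round(3).tolist())
o=ctrl.get_obs();print(o)
E
```

```text
pics
top 43.64086875338376 271.49836444539176 210.6009418977853 [ 0.3381163  -0.00503855  1.46267816] [[-0.021, -1.0, -0.009], [-0.988, 0.022, -0.156], [0.156, 0.005, -0.988]]
side 57.50154527074127 274.2865963908643 210.33938069906762 [0.29203942 0.65073093 0.74366793] [[-0.942, -0.335, -0.005], [-0.214, 0.613, -0.761], [0.257, -0.716, -0.649]]
{'time_s': 0.1, 'qpos': array([-1.32159380e+00,  3.00396541e-01,  1.52150595e+00, -3.60894102e-08,
        1.32066433e+00, -6.65931834e-02]), 'joint_vel': array([ 6.52020325e-04, -8.27699033e-04, -4.61483379e-03,  1.56902638e-03,
        9.53239720e-04,  5.01629813e-05]), 'tau': array([ 9.89371911e-04, -5.32648265e+01, -3.53284764e+01,  7.09819794e-02,
        2.35219690e-02, -7.33900970e-05]), 'ee_pos': array([ 0.17076588, -0.52260555,  0.22395899]), 'eef_rot': array([-3.14062065e+00, -6.47897693e-05,  3.15795690e-01]), 'force': array([ 0.84705222, -1.12968737, -0.17310123]), 'moment': array([-0.03697995, -0.00808459,  0.02916414]), 'grip_width': 0.09374342154425241}
```

View pics/top0.png

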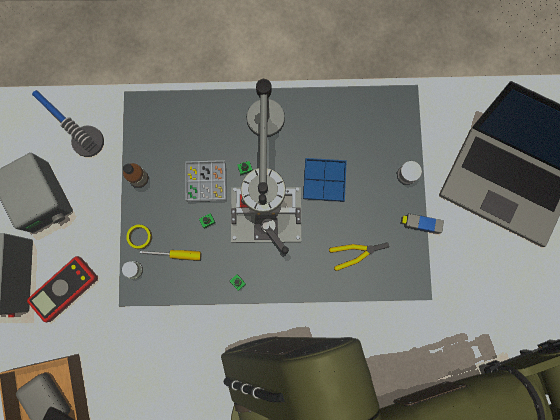

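View pics/side0.png

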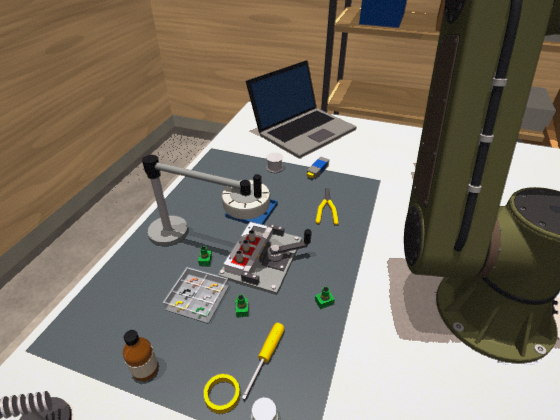

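The top view has the lamp at (263,190), post at (263,88), tray at (325,180), cam knob at (285,250), and green look-alikes around it. Next I'll zoom in and measure.

```bash
python3 - <<'E'
from h import *
c=shot('top'); im=cv2.cvtColor(c['pixels'],cv2.COLOR_RGB2BGR)
cv2.imwrite('pics/topz.png',cv2.resize(im[65:275,160:370],None,fx=2.8,fy=2.8,interpolation=cv2.INTER_CUBIC))
s=shot('side'); im2=cv2.cvtColor(s['pixels'],cv2.COLOR_RGB2BGR)
cv2.imwrite('pics/sidez.png',cv2.resize(im2[140:310,130:340],None,fx=3.5,fy=3.5,interpolation=cv2.INTER_CUBIC))
np.set_printoptions(precision=4,suppress=True)
P=cloud(c)
for u,v in [(263,86),(263,120),(263,187),(262,190),(285,250),(267,226),(325,180),(206,180),(250,185)]: print('top',u,v,P[v,u])
Q=cloud(s)
for u,v in [(257,180),(245,187),(307,232),(153,160),(270,242),(246,205)]: print('side',u,v,Q[v,u])
# tray
hsv=cv2.cvtColor(im,cv2.COLOR_BGR2HSV)
m=cv2.inRange(hsv,(95,120,50),(125,255,255)); n,l,st,ce=cv2.connectedComponentsWithStats(m)
for i in range(1,n):
    if st[i,4]>200: print(st[i],ce[i])
    if st[i,4]>1000 and ce[i][0]<400:
        pts=P[l==i]; print('zz',np.percentile(pts[:,2],[5,50,95]))
        rim=np.array([plane(c,u,v,.015)[:2] for v,u in np.argwhere(l==i)])
        print(cv2.minAreaRect((rim*1000).astype(np.float32)))
for cc,PP,nm in ((c,P,'top'),(s,Q,'side')):
    Z=PP[...,2]; k=(Z>.255)&(Z<.27)&(abs(PP[...,1])<.3)&(PP[...,0]>.4)&(PP[...,0]<.9); print(nm,'z>.255',k.sum(),PP[k].mean(0),np.argwhere(k).mean(0))
E
```

```text
top 263 86 [0.8374 0.0157 0.248 ]
top 263 120 [0.7541 0.0175 0.2395]
top 263 187 [0.5891 0.0206 0.236 ]
top 262 190 [0.5807 0.023  0.2416]
top 285 250 [ 0.4497 -0.0309  0.088 ]
top 267 226 [0.5182 0.0155 0.056 ]
top 325 180 [ 0.6496 -0.1495  0.0185]
top 206 180 [0.6559 0.1844 0.025 ]
top 250 185 [0.5994 0.0526 0.2132]
side 257 180 [0.5536 0.0325 0.2581]
side 245 187 [0.581  0.037  0.2357]
side 307 232 [ 0.4486 -0.0231  0.0863]
side 153 160 [0.823  0.0231 0.2461]
side 270 242 [ 0.54   -0.0043  0.0387]
side 246 205 [0.5686 0.0645 0.2091]
[ 32  91  33  31 243] [ 48.321  105.7243]
[ 303  158   43   43 1615] [324.3814 179.3957]
zz [-0.0004  0.0056  0.0177]
((653.3590087890625, -148.55029296875), (115.91749572753906, 117.55337524414062), 85.14131927490234)
[418 216  18  16 211] [426.5213 223.3507]
top z>.255 46 [0.5593 0.0227 0.2642] [197.1739 262.0435]
side z>.255 55 [0.5552 0.0291 0.2615] [177.7091 256.8182]
```

View pics/topz.png

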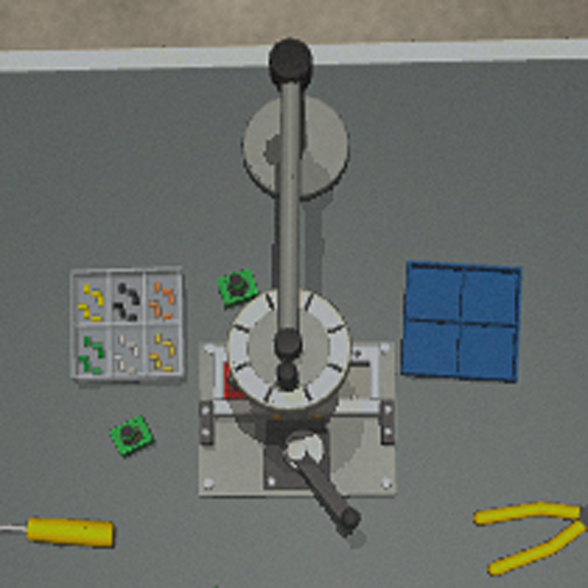

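View pics/sidez.png

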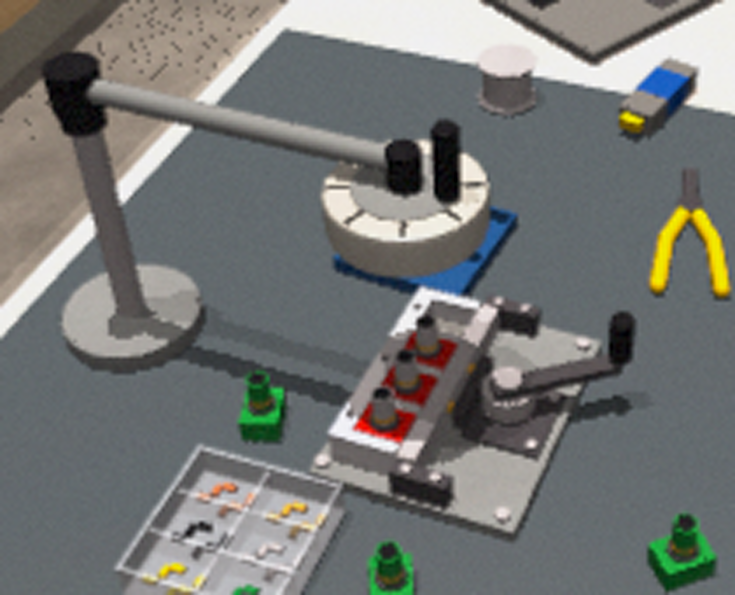

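Side view: three red modules sit in the cavities at roughly (385,410), (408,375) and (428,340) in the zoom. The near end of the row shows no gap, and a fourth module could be hidden. The lamp blocks the top view. I'll move it toward +y, away from the tray.

```bash
cat >> h.py <<'E'
np.set_printoptions(precision=4,suppress=True)
from scipy.spatial.transform import Rotation as Ro
def to(pts,p0=None,y0=None):
    """pts: list of (x,y,z,yaw) -> rows relative to the present tool pose"""
    o=ctrl.get_obs(); R0=Ro.from_euler('xyz',o['eef_rot']); p=np.array(o['ee_pos'])
    print('t',round(o['time_s'],2),'p',p,'rpy',o['eef_rot'],'q',o['qpos'],'F',o['force'],'w',round(o['grip_width'],4))
    for x,y,z,w in pts:
        r=(R0.inv()*Ro.from_euler('xyz',[np.pi,0,w])).as_rotvec(degrees=True)
        d=R0.inv().apply(np.array([x,y,z])-p)
        print(r.round(1).tolist(),d.round(4).tolist())
E
python3 -c "
from h import *
to([(.557,.0225,.34,.5)])"
```

```text
t 0.2 p [ 0.1708 -0.5227  0.2241] rpy [-3.1409 -0.0001  0.3158] q [-1.3216  0.3003  1.5213  0.      1.3207 -0.0666] F [-0.6071  0.6176 -0.3663] w 0.0941
[-0.0, -0.0, -10.6] [0.5364, -0.3983, -0.1156]
```

Request:
send_rows --pt "0 0 -5 0.02 -0.015 -0.05 0" --pt "0 0 -10.6 0.05 -0.04 -0.1 0" --pt "0 0 -10.6 0.536 -0.398 -0.116 0" --pt "0 0 -10.6 0.536 -0.398 -0.116 0" --pt "0 0 -10.6 0.536 -0.398 -0.116 0" --pt "0 0 -10.6 0.536 -0.398 -0.116 0" --pt "0 0 -10.6 0.536 -0.398 -0.116 0" --pt "0 0 -10.6 0.536 -0.398 -0.116 0" --force 25

```text
time_s: 1.0
ee_pos: [0.3742, -0.2331, 0.3246]
eef_rot: [3.141, -0.0, 0.501]
force: [1.4, -0.6, 0.7]
grip_width: 0.047
```

```bash
python3 -c "
from h import *
to([(.557,.0225,.34,.5)])"
```

```text
t 1.0 p [ 0.3742 -0.2331  0.3246] rpy [ 3.1413 -0.0001  0.5005] q [-0.6403 -0.0111  1.6453  0.      1.5071  0.43  ] F [ 1.4012 -0.5991  0.7212] w 0.047
[0.0, -0.0, 0.0] [0.283, -0.1366, -0.0154]
```

Request:
send_rows --pt "0 0 0 0.283 -0.137 -0.015 0" --pt "0 0 0 0.283 -0.137 -0.015 0" --pt "0 0 0 0.283 -0.137 -0.015 0" --pt "0 0 0 0.283 -0.137 -0.015 0" --pt "0 0 0 0.283 -0.137 -0.015 0" --pt "0 0 0 0.283 -0.137 -0.015 0" --pt "0 0 0 0.283 -0.137 -0.015 0" --pt "0 0 0 0.283 -0.137 -0.015 0"

```text
time_s: 1.8
ee_pos: [0.5566, 0.0224, 0.3386]
eef_rot: [-3.141, 0.001, 0.503]
force: [-0.9, 0.4, -0.5]
grip_width: 0.0471
```

```bash
python3 -c "
from h import *
to([(.557,.0225,.245,.5)])
c=shot('side','pics/s1.png');im=cv2.imread('pics/s1.png');cv2.imwrite('pics/s1z.png',cv2.resize(im[90:310,130:370],None,fx=3,fy=2.7))"
```

```text
t 1.8 p [0.5566 0.0224 0.3386] rpy [-3.1409  0.0011  0.5034] q [-0.0255  0.259   1.3121 -0.      1.5717  1.042 ] F [-0.9331  0.4329 -0.5463] w 0.0471
[-0.0, 0.1, 0.2] [0.0005, 0.0002, 0.0936]
```

View pics/s1z.png

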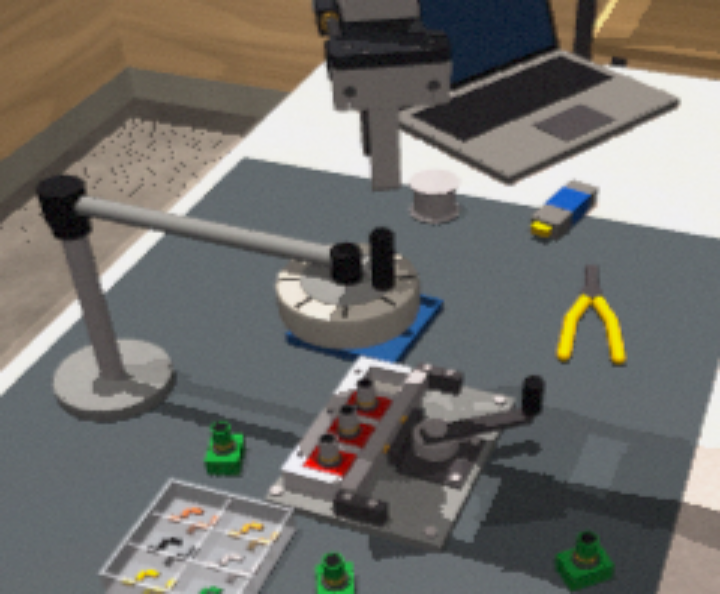

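The gripper hangs above the knob at (382,258). I'll go down and grip it.

Request:
send_rows --pt "0 0 0 0 0 0.04 0" --pt "0 0 0 0 0 0.075 0" --pt "0 0 0 0 0 0.094 0" --pt "0 0 0 0 0 0.094 0" --pt "0 0 0 0 0 0.094 -1" --pt "0 0 0 0 0 0.094 -1" --pt "0 0 0 0 0 0.094 -1" --pt "0 0 0 0 0 0.094 -1" --force 20

```text
time_s: 2.65
ee_pos: [0.5561, 0.0211, 0.2461]
eef_rot: [3.141, -0.001, 0.501]
force: [-2.7, 1.7, 0.9]
grip_width: 0.0188
```

```bash
python3 -c "
from h import *
P=np.array([.837,.017]); r=.28
a0=np.arctan2(.0225-.017,.557-.837)
pts=[]
for k in range(1,9):
    a=a0-k*.125; pts.append((P[0]+r*np.cos(a),P[1]+r*np.sin(a),.245,.503-k*.125))
to(pts)"
```

```text
t 2.65 p [0.5561 0.0211 0.2461] rpy [ 3.1414 -0.0008  0.5008] q [-0.0281  0.2981  1.4725  0.0003  1.3702  1.0419] F [-2.6876  1.698   0.8954] w 0.0188
[0.0, -0.0, 7.0] [0.0208, -0.03, 0.0011]
[0.0, -0.0, 14.2] [0.0436, -0.0566, 0.0011]
[0.0, -0.0, 21.4] [0.0694, -0.0801, 0.0012]
[-0.0, -0.0, 28.5] [0.098, -0.1002, 0.0012]
[-0.0, -0.0, 35.7] [0.1289, -0.1166, 0.0012]
[-0.0, -0.0, 42.8] [0.1616, -0.129, 0.0012]
[-0.0, -0.0, 50.0] [0.1956, -0.1373, 0.0013]
[-0.0, -0.0, 57.2] [0.2304, -0.1412, 0.0013]
```

Request:
send_rows --pt "0 0 7 0.021 -0.03 0 -1" --pt "0 0 14 0.0436 -0.0566 0 -1" --pt "0 0 21.4 0.0694 -0.08 0 -1" --pt "0 0 28.5 0.098 -0.1 0 -1" --pt "0 0 35.7 0.129 -0.1166 0 -1" --pt "0 0 42.8 0.1616 -0.129 0 -1" --pt "0 0 50 0.1956 -0.137 0 -1" --pt "0 0 57 0.23 -0.141 0 -1"

```text
time_s: 3.45
ee_pos: [0.6908, 0.256, 0.246]
eef_rot: [3.141, -0.001, -0.499]
force: [6.2, -11.9, 7.4]
grip_width: 0.0174
```

```bash
python3 -c "
from h import *
to([(.687,.25,.245,-.5)])
c=shot('side','pics/s2.png');im=cv2.imread('pics/s2.png');cv2.imwrite('pics/s2z.png',cv2.resize(im[60:310,60:370],None,fx=2.5,fy=2.4))
c=shot('top','pics/t2.png')"
```

```text
t 3.45 p [0.6908 0.256  0.246 ] rpy [ 3.1414 -0.0012 -0.4988] q [ 0.3055  0.7454  0.8128 -0.001   1.5828  2.3752] F [  6.1609 -11.9482   7.3559] w 0.0174
[0.0, -0.1, 0.1] [-0.0005, 0.0071, 0.001]
```

View pics/s2z.png

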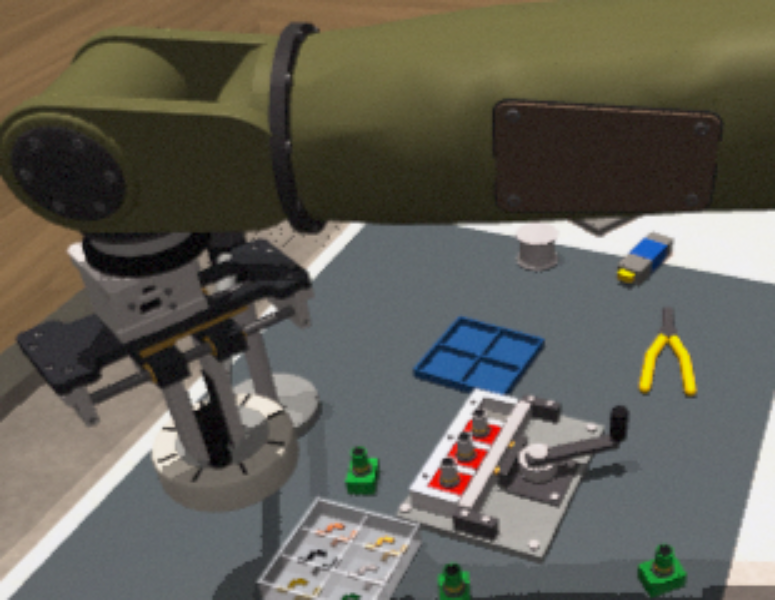

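The lamp has swung clear over the component box (220,460). I'll release it and back off so both cameras can see.

Request:
send_rows --pt "0 0 0 0 0 0 0" --pt "0 0 0 0 0 0 0" --pt "0 0 0 0 0 0 0" --pt "0 0 0 0 0 -0.05 0" --pt "0 0 0 0 0 -0.1 0" --pt "0 0 0 -0.05 0 -0.1 0" --pt "0 0 -20 -0.2 0.2 -0.1 0" --pt "0 0 -20 -0.2 0.2 -0.1 0"

```text
time_s: 4.35
ee_pos: [0.5638, 0.2415, 0.3453]
eef_rot: [3.141, 0.0, -0.22]
force: [0.4, 0.3, 0.7]
grip_width: 0.0469
```

```bash
python3 -c "
from h import *
to([(.33,-.1,.345,.0)])"
```

```text
t 4.35 p [0.5638 0.2415 0.3453] rpy [ 3.1414  0.0002 -0.2199] q [ 0.345   0.3951  1.1197 -0.      1.627   2.1357] F [0.3903 0.2877 0.6511] w 0.0469
[0.0, 0.0, -12.6] [-0.1537, 0.3843, 0.0004]
```

Request:
send_rows --pt "0 0 -12 -0.15 0.38 0 0" --pt "0 0 -12 -0.15 0.38 0 0" --pt "0 0 -12 -0.15 0.38 0 0" --pt "0 0 -12 -0.15 0.38 0 0" --pt "0 0 -12 -0.15 0.38 0 0" --pt "0 0 -12 -0.15 0.38 0 0" --pt "0 0 -12 -0.15 0.38 0 0" --pt "0 0 -12 -0.15 0.38 0 0"

```text
time_s: 5.15
ee_pos: [0.3371, -0.0891, 0.3461]
eef_rot: [3.141, -0.001, -0.016]
force: [1.7, -0.7, -0.0]
grip_width: 0.047
```

```bash
python3 -c "
from h import *
to([])
c=shot('top','pics/t3.png');im=cv2.imread('pics/t3.png');cv2.imwrite('pics/t3z.png',cv2.resize(im[90:270,160:370],None,fx=3.5,fy=3.3,interpolation=cv2.INTER_CUBIC))
c=shot('side','pics/s3.png');im=cv2.imread('pics/s3.png');cv2.imwrite('pics/s3z.png',cv2.resize(im[190:310,190:340],None,fx=5,fy=5,interpolation=cv2.INTER_CUBIC))"
```

```text
t 5.15 p [ 0.3371 -0.0891  0.3461] rpy [ 3.1411 -0.0012 -0.016 ] q [-0.3636 -0.2418  1.8001 -0.0001  1.582   1.2232] F [ 1.6503 -0.7254 -0.0463] w 0.047
```

View pics/t3z.png

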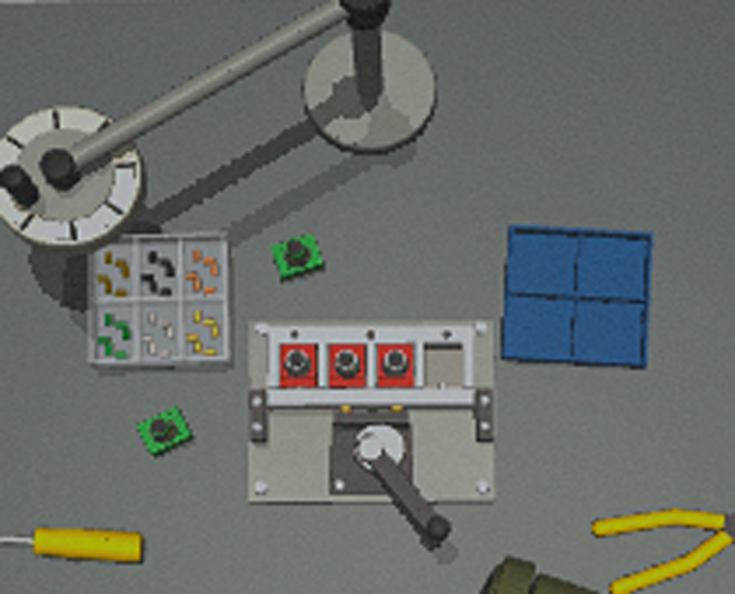

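View pics/s3z.png

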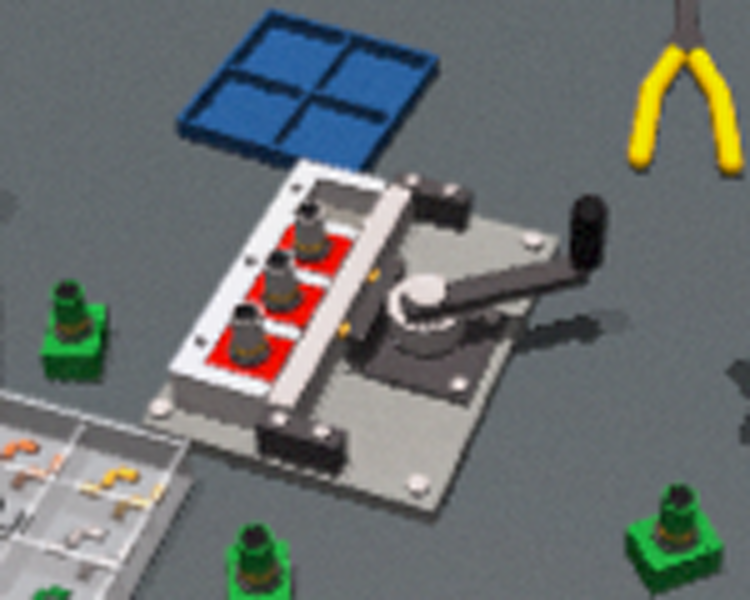

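Three modules show in the top crop at (297,362), (347,362) and (395,362). The cavity on the tray side is empty. The cam boss is at (376,447) and the knob at (437,528). Measuring each one now.

```bash
python3 - <<'E'
from h import *
c=shot('top'); im=cv2.cvtColor(c['pixels'],cv2.COLOR_RGB2BGR); hsv=cv2.cvtColor(im,cv2.COLOR_BGR2HSV)
def cr(u,v): return 160+(u+.5)/3.5-.5, 90+(v+.5)/3.3-.5
P=cloud(c)
# base plate corners z=.012
cs=[plane(c,*cr(u,v),.012) for u,v in ((249,322),(494,321),(495,502),(248,502))]; print(np.array(cs)); print('mid',np.mean(cs,0))
print('sides',[np.linalg.norm(cs[i]-cs[i-1])for i in range(4)])
# block back edge top z=.038
b1=plane(c,*cr(268,326),.038);b2=plane(c,*cr(472,325),.038); print('blk back',b1,b2)
m=cv2.inRange(hsv,(0,150,80),(8,255,255))|cv2.inRange(hsv,(172,150,80),(180,255,255))
n,l,st,ce=cv2.connectedComponentsWithStats(m)
for i in range(1,n):
    if st[i,4]>30 and 225<ce[i][0]<310:
        x,y,w,h,a=st[i]; ctr=(x+w/2-.5,y+h/2-.5); print('red',st[i],plane(c,*ctr,.038))
for u,v in ((297,358),(347,358),(395,358)): print('conn',plane(c,*cr(u,v),.066))
print('knobtop',plane(c,*cr(438,526),.087),'boss',plane(c,*cr(371,443),.058))
for u,v in ((371,443),(385,435),(437,525),(420,500)):
    a,b=map(round,cr(u,v)); print(P[b,a])
k=(P[...,2]>.08)&(P[...,2]<.095)&(P[...,0]<.47)&(P[...,0]>.43)&(abs(P[...,1]+.03)<.03);print('knob cloud',k.sum(),P[k].mean(0))
s=shot('side');Q=cloud(s)
k=(Q[...,2]>.08)&(Q[...,2]<.095)&(Q[...,0]<.48)&(Q[...,0]>.40)&(abs(Q[...,1]+.03)<.04);print('knob cloud side',k.sum(),Q[k].mean(0))
E
python3 -c "
import cv2;im=cv2.imread('pics/t3.png');cv2.imwrite('pics/t3zz.png',cv2.resize(im[180:255,222:312],None,fx=8,fy=8,interpolation=cv2.INTER_CUBIC))"
```

```text
[[ 0.6363  0.1162  0.012 ]
 [ 0.6327 -0.0812  0.012 ]
 [ 0.4777 -0.0774  0.012 ]
 [ 0.4819  0.1183  0.012 ]]
mid [0.5571 0.019  0.012 ]
sides [np.float64(0.15437737320135655), np.float64(0.1974474628445896), np.float64(0.15506248442059278), np.float64(0.19581805759928966)]
blk back [0.6272 0.099  0.038 ] [ 0.6244 -0.0624  0.038 ]
red [240 195  10  12  66] [0.5928 0.0765 0.038 ]
red [254 195  10  12  64] [0.5919 0.0378 0.038 ]
red [268 195  10  12  67] [ 0.591  -0.0008  0.038 ]
conn [0.5942 0.0748 0.066 ]
conn [0.5934 0.0361 0.066 ]
conn [ 0.5925 -0.001   0.066 ]
knobtop [ 0.4523 -0.0304  0.087 ] boss [0.5237 0.019  0.058 ]
[0.5241 0.0182 0.0533]
[0.5344 0.0073 0.0356]
[ 0.4521 -0.0283  0.0904]
[ 0.4776 -0.0187  0.0475]
knob cloud 36 [ 0.4515 -0.0303  0.088 ]
knob cloud side 42 [ 0.4476 -0.0249  0.0852]
```

View pics/t3zz.png

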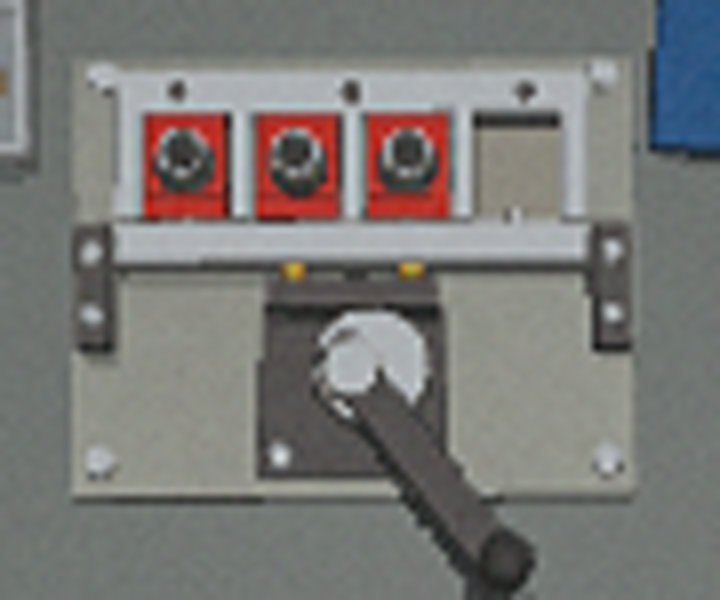

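Checks against the stated sizes:
- Base plate measures 0.1545 x 0.197, which fits.
- Cam axis to knob is 0.087 (stated 0.085).
- Module pitch is 38.5 mm.

Now to the cam knob.

```bash
python3 -c "
from h import *
to([(.4515,-.0303,.15,1.0),(.4515,-.0303,.075,1.0)])"
```

```text
t 5.35 p [ 0.3384 -0.0888  0.3463] rpy [ 3.1412 -0.0014 -0.0197] q [-0.3614 -0.2389  1.7974  0.0001  1.5816  1.2291] F [-0.2857 -0.323   0.4997] w 0.0469
[0.1, -0.1, -58.4] [0.1116, -0.0607, 0.1964]
[0.1, -0.1, -58.4] [0.1115, -0.0608, 0.2714]
```

Request:
send_rows --pt "0 0 -8 0.111 -0.061 0.1 0" --pt "0 0 -16 0.111 -0.061 0.1 0" --pt "0 0 -24 0.111 -0.061 0.1 0" --pt "0 0 -32 0.111 -0.061 0.15 0" --pt "0 0 -40 0.111 -0.061 0.196 0" --pt "0 0 -48 0.111 -0.061 0.196 0" --pt "0 0 -57 0.111 -0.061 0.196 0" --pt "0 0 -57 0.111 -0.061 0.196 0"

```text
time_s: 6.15
ee_pos: [0.4512, -0.0274, 0.1494]
eef_rot: [-3.141, 0.0, 0.983]
force: [0.8, -0.1, 0.1]
grip_width: 0.0471
```

```bash
python3 -c "
from h import *
to([(.4515,-.0303,.075,1.0)])
c=shot('side','pics/s4.png');im=cv2.imread('pics/s4.png');cv2.imwrite('pics/s4z.png',cv2.resize(im[190:310,190:340],None,fx=5,fy=5,interpolation=cv2.INTER_CUBIC))"
```

```text
t 6.15 p [ 0.4512 -0.0274  0.1494] rpy [-3.1406  0.0003  0.9835] q [-0.1418  0.1658  1.8735  0.0002  1.1033  0.4455] F [ 0.7842 -0.0781  0.0941] w 0.0471
[-0.1, 0.0, -0.9] [-0.0022, 0.0019, 0.0744]
```

View pics/s4z.png

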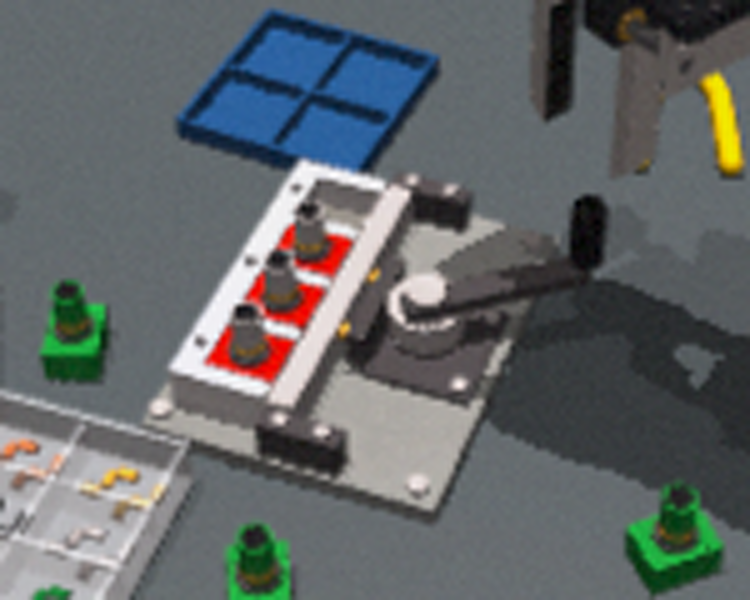

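The fingers straddle the knob at (588,230). Going down and gripping.

Request:
send_rows --pt "0 0 0 -0.002 0.002 0.04 0" --pt "0 0 0 -0.002 0.002 0.074 0" --pt "0 0 0 -0.002 0.002 0.074 0" --pt "0 0 0 -0.002 0.002 0.074 -1" --pt "0 0 0 -0.002 0.002 0.074 -1" --pt "0 0 0 -0.002 0.002 0.074 -1" --pt "0 0 0 -0.002 0.002 0.074 -1" --pt "0 0 0 -0.002 0.002 0.074 -1" --force 20

```text
time_s: 7.0
ee_pos: [0.4514, -0.0317, 0.0767]
eef_rot: [-3.141, -0.0, 0.978]
force: [-2.9, 2.7, 0.5]
grip_width: 0.0179
```

```bash
cat >> h.py <<'E'
AX=np.array([.5232,.0188])
def lever(das,yaw0,z,base=None):
    o=ctrl.get_obs(); p=o['ee_pos'][:2]; v=p-AX; r=np.hypot(*v); a=np.arctan2(v[1],v[0])
    print('r',r,'a',a)
    to([(AX[0]+r*np.cos(a+d),AX[1]+r*np.sin(a+d),z,yaw0+d*1.0) for d in das])
E
python3 -c "
from h import *
lever([-.1*k for k in range(1,9)],1.0,.075)"
```

```text
r 0.08771205997762023 a -2.5287595534467826
t 7.0 p [ 0.4514 -0.0317  0.0767] rpy [-3.1415 -0.0001  0.9779] q [-0.151   0.2796  1.9328  0.0002  0.9292  0.4418] F [-2.9305  2.682   0.4811] w 0.0179
[-0.0, -0.0, 4.5] [0.0035, -0.008, 0.0017]
[-0.0, -0.0, 10.2] [0.0079, -0.0157, 0.0017]
[-0.0, -0.0, 15.9] [0.0129, -0.0228, 0.0017]
[-0.0, -0.0, 21.7] [0.0187, -0.0294, 0.0017]
[-0.0, -0.0, 27.4] [0.025, -0.0354, 0.0017]
[-0.0, -0.0, 33.1] [0.032, -0.0408, 0.0017]
[-0.0, -0.0, 38.8] [0.0394, -0.0454, 0.0017]
[-0.0, -0.0, 44.6] [0.0473, -0.0493, 0.0017]
```

```bash
sed -i 's/^AX=.*/AX=np.array([.5212,.0182])/' h.py
python3 -c "
from h import *
lever([-.1*k for k in range(1,9)],1.0,.075)"
```

```text
r 0.0857334412122035 a -2.5210663119443035
t 7.0 p [ 0.4514 -0.0317  0.0767] rpy [-3.1415 -0.0001  0.9779] q [-0.151   0.2796  1.9328  0.0002  0.9292  0.4418] F [-2.9305  2.682   0.4811] w 0.0179
[-0.0, -0.0, 4.5] [0.0034, -0.0079, 0.0017]
[-0.0, -0.0, 10.2] [0.0076, -0.0154, 0.0017]
[-0.0, -0.0, 15.9] [0.0124, -0.0224, 0.0017]
[-0.0, -0.0, 21.7] [0.018, -0.0289, 0.0017]
[-0.0, -0.0, 27.4] [0.0242, -0.0348, 0.0017]
[-0.0, -0.0, 33.1] [0.031, -0.0401, 0.0017]
[-0.0, -0.0, 38.8] [0.0382, -0.0447, 0.0017]
[-0.0, -0.0, 44.6] [0.0459, -0.0485, 0.0017]
```

Request:
send_rows --pt "0 0 4.5 0.0034 -0.0079 0 -1" --pt "0 0 10 0.0076 -0.0154 0 -1" --pt "0 0 16 0.0124 -0.0224 0 -1" --pt "0 0 21.5 0.018 -0.0289 0 -1" --pt "0 0 27.5 0.0242 -0.0348 0 -1" --pt "0 0 33 0.031 -0.04 0 -1" --pt "0 0 39 0.0382 -0.0447 0 -1" --pt "0 0 44.5 0.046 -0.0485 0 -1"

```text
time_s: 7.8
ee_pos: [0.4368, 0.0333, 0.0767]
eef_rot: [3.141, 0.001, 0.197]
force: [-7.1, -5.5, 7.5]
grip_width: 0.0176
```

```bash

python3 -c "
from h import *
lever([-.1*k for k in range(1,7)],.2,.075)"
```

```text
r 0.0857783957444048 a 2.964818151213219
t 7.8 p [0.4368 0.0333 0.0767] rpy [3.1408 0.0007 0.1968] q [-0.0071  0.2512  1.9706 -0.0012  0.9202  1.3676] F [-7.0537 -5.5256  7.5294] w 0.0176
[0.0, 0.0, 5.5] [0.0035, -0.0078, 0.0017]
[0.0, 0.0, 11.3] [0.0078, -0.0152, 0.0017]
[0.1, 0.0, 17.0] [0.0128, -0.0222, 0.0017]
[0.1, 0.0, 22.7] [0.0185, -0.0286, 0.0017]
[0.1, 0.0, 28.5] [0.0248, -0.0345, 0.0017]
[0.1, 0.0, 34.2] [0.0316, -0.0396, 0.0017]
```

Request:
send_rows --pt "0 0 5.5 0.003 -0.0078 0 -1" --pt "0 0 11 0.007 -0.0152 0 -1" --pt "0 0 17 0.012 -0.0222 0 -1" --pt "0 0 22.5 0.0175 -0.0286 0 -1"

```text
time_s: 8.2
ee_pos: [0.4483, 0.0648, 0.0767]
eef_rot: [3.141, 0.0, -0.196]
force: [-5.2, -6.0, 6.4]
grip_width: 0.0175
```

```bash

python3 -c "
from h import *
lever([-.05*k for k in range(1,7)],-.2,.075)
c=shot('side','pics/s5.png');im=cv2.imread('pics/s5.png');cv2.imwrite('pics/s5z.png',cv2.resize(im[190:310,190:340],None,fx=5,fy=5,interpolation=cv2.INTER_CUBIC))"
```

```text
r 0.08653048707104868 a 2.5725238544375064
t 8.2 p [0.4483 0.0648 0.0767] rpy [ 3.1407  0.0004 -0.1961] q [ 0.0631  0.2807  1.9314 -0.001   0.9301  1.8306] F [-5.1605 -5.9999  6.3922] w 0.0175
[0.1, 0.0, 3.1] [0.0017, -0.004, 0.0017]
[0.1, 0.0, 6.0] [0.0036, -0.0079, 0.0017]
[0.1, 0.0, 8.8] [0.0056, -0.0117, 0.0017]
[0.1, 0.0, 11.7] [0.0079, -0.0154, 0.0017]
[0.1, 0.0, 14.5] [0.0103, -0.019, 0.0017]
[0.1, 0.0, 17.4] [0.0129, -0.0224, 0.0017]
```

View pics/s5z.png

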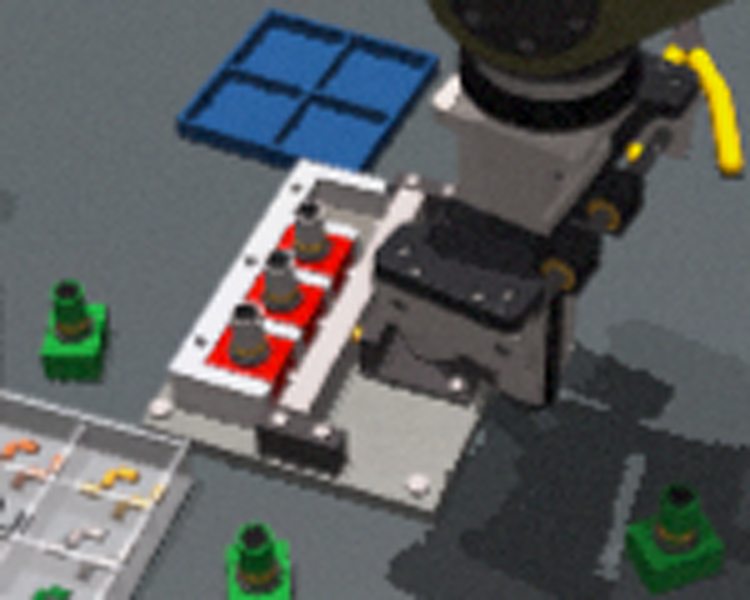

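The bar is drawing out. I'll keep going toward the stop in small steps and watch the force.

Request:
send_rows --pt "0 0 3 0.0015 -0.004 0 -1" --pt "0 0 6 0.0033 -0.0079 0 -1" --pt "0 0 6 0.0033 -0.0079 0 -1"

```text
time_s: 8.55
ee_pos: [0.4537, 0.0722, 0.0767]
eef_rot: [-3.141, -0.001, -0.297]
force: [-2.2, -0.5, 4.9]
grip_width: 0.0175
```

Request:
send_rows --pt "0 0 3 0.0017 -0.004 0 -1" --pt "0 0 3 0.0017 -0.004 0 -1"

```text
time_s: 8.75
ee_pos: [0.4564, 0.0755, 0.0767]
eef_rot: [-3.141, -0.001, -0.349]
force: [-2.7, -0.6, 6.6]
grip_width: 0.0175
```

Request:
send_rows --pt "0 0 2 0.0017 -0.004 0 -1" --pt "0 0 2 0.0017 -0.004 0 -1"

```text
time_s: 8.95
ee_pos: [0.4592, 0.0786, 0.0767]
eef_rot: [-3.141, -0.0, -0.383]
force: [-3.7, -1.3, 8.0]
grip_width: 0.0174
```

```bash

python3 -c "
from h import *
lever([-.05*k for k in range(1,3)],-.35,.075)"
```

```text
r 0.08660708266947961 a 2.3694934252315063
t 8.95 p [0.4592 0.0786 0.0767] rpy [-3.1414 -0.0004 -0.3832] q [0.0909 0.3052 1.8979 0.     0.9379 2.045 ] F [-3.709  -1.2858  8.0459] w 0.0174
[-0.0, -0.0, 1.0] [0.0017, -0.004, 0.0017]
[-0.0, -0.0, 3.8] [0.0037, -0.0078, 0.0017]
```

Request:
send_rows --pt "0 0 2 0.0017 -0.004 0 -1" --pt "0 0 2 0.0017 -0.004 0 -1"

```text
time_s: 9.15
ee_pos: [0.4617, 0.0811, 0.0766]
eef_rot: [3.14, 0.0, -0.418]
force: [-7.6, -8.1, 10.1]
grip_width: 0.0173
```

Request:
send_rows --pt "0 0 1 0.001 -0.002 0 -1" --pt "0 0 1 0.001 -0.002 0 -1"

```text
time_s: 9.35
ee_pos: [0.462, 0.0812, 0.0764]
eef_rot: [3.136, 0.003, -0.434]
force: [-18.5, -20.2, 20.9]
grip_width: 0.0176
```

```bash

python3 -c "
from h import *
lever([-.05*k for k in range(1,3)],-.35,.075)"
```

```text
r 0.08646168981886529 a 2.3249346190138054
t 9.35 p [0.462  0.0812 0.0764] rpy [ 3.1362  0.0029 -0.4342] q [ 0.0976  0.3149  1.8854 -0.0039  0.9466  2.105 ] F [-18.5005 -20.2115  20.8623] w 0.0176
[0.3, 0.2, -2.0] [0.0017, -0.004, 0.0014]
[0.3, 0.2, 0.9] [0.0036, -0.0079, 0.0014]
```

That is the stop: force rose to about 30 N and the knob stayed at (0.462, 0.081), so this is lever zero. I'll ease off, release and look.

Request:
send_rows --pt "0 0 -1 -0.0015 0.0035 0 -1" --pt "0 0 -1 -0.0015 0.0035 0 0" --pt "0 0 -1 -0.0015 0.0035 0 0" --pt "0 0 -1 -0.0015 0.0035 0 0" --pt "0 0 -1 -0.0015 0.0035 -0.05 0" --pt "0 0 -1 -0.0015 0.0035 -0.1 0" --pt "0 0 -1 -0.0015 0.0035 -0.15 0" --pt "0 0 -1 -0.0015 0.0035 -0.2 0"

```text
time_s: 10.15
ee_pos: [0.4605, 0.0807, 0.2781]
eef_rot: [-3.141, -0.0, -0.418]
force: [0.9, 0.6, -0.5]
grip_width: 0.0471
```

```bash

python3 -c "
from h import *
to([(.33,-.08,.3,1.57)])"
```

```text
t 10.15 p [0.4605 0.0807 0.2781] rpy [-3.1414 -0.0001 -0.4178] q [0.095  0.0744 1.6629 0.0001 1.4041 2.0836] F [ 0.9422  0.644  -0.4948] w 0.0471
[0.0, -0.0, -113.9] [-0.0541, 0.1998, -0.022]
```

Request:
send_rows --pt "0 0 -8.5 -0.05 0.05 -0.02 0" --pt "0 0 -17 -0.054 0.1 -0.02 0" --pt "0 0 -25 -0.054 0.15 -0.02 0" --pt "0 0 -34 -0.054 0.2 -0.02 0" --pt "0 0 -42 -0.054 0.2 -0.02 0" --pt "0 0 -51 -0.054 0.2 -0.02 0" --pt "0 0 -59 -0.054 0.2 -0.02 0" --pt "0 0 -68 -0.054 0.2 -0.02 0"

```text
time_s: 10.95
ee_pos: [0.3303, -0.0806, 0.296]
eef_rot: [3.141, -0.0, 0.679]
force: [-0.6, 0.1, 0.4]
grip_width: 0.0471
```

```bash

cat > mz.py <<'E'
from h import *
import sys
k=sys.argv[1]
to([])
c=shot('top',f'pics/t{k}.png');im=cv2.imread(f'pics/t{k}.png');cv2.imwrite(f'pics/t{k}z.png',cv2.resize(im[150:255,222:362],None,fx=5.5,fy=5.5,interpolation=cv2.INTER_CUBIC))
c=shot('side',f'pics/s{k}.png');im=cv2.imread(f'pics/s{k}.png');cv2.imwrite(f'pics/s{k}z.png',cv2.resize(im[190:310,190:340],None,fx=5,fy=5,interpolation=cv2.INTER_CUBIC))
E
python3 mz.py 6
```

```text
t 10.95 p [ 0.3303 -0.0806  0.296 ] rpy [ 3.1413 -0.0003  0.6789] q [-0.3472 -0.2461  1.916   0.0001  1.4713  0.5447] F [-0.5885  0.099   0.3613] w 0.0471
```

View pics/t6z.png

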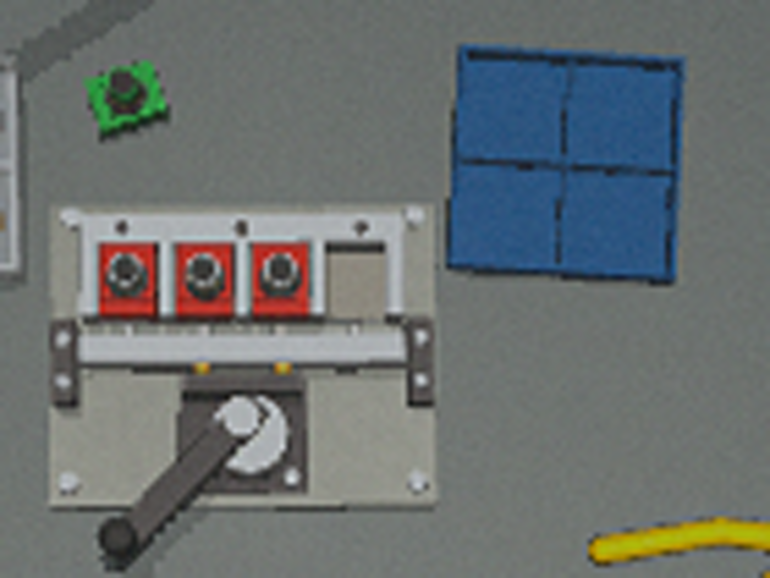

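View pics/s6z.png

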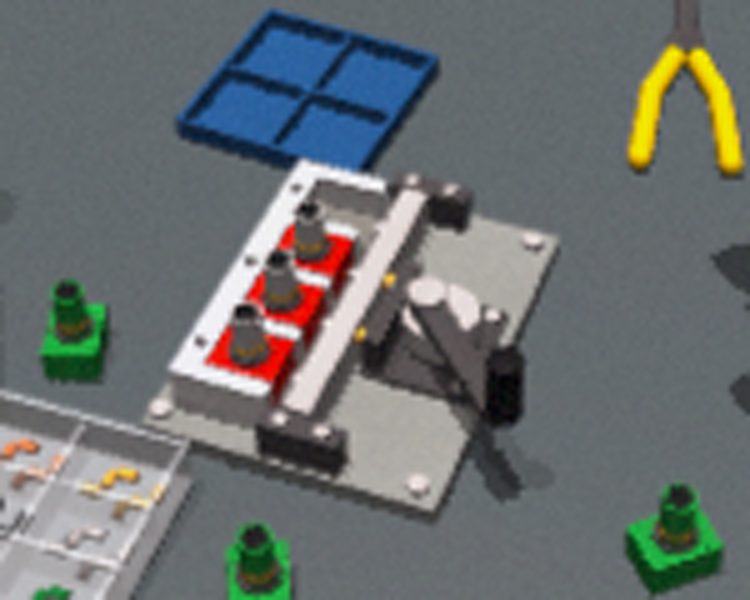

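The mould is open: a clear gap shows between bar and block at (240,325) in the top crop. Next I'll refine the module, tray and gap measurements.

```bash
cat > me.py <<'E'
from h import *
c=shot('top'); im=cv2.cvtColor(c['pixels'],cv2.COLOR_RGB2BGR); hsv=cv2.cvtColor(im,cv2.COLOR_BGR2HSV)
P=cloud(c)
m=cv2.inRange(hsv,(0,150,60),(8,255,255))|cv2.inRange(hsv,(172,150,60),(180,255,255))
n,l,st,ce=cv2.connectedComponentsWithStats(m)
for i in range(1,n):
    x,y,w,h,a=st[i]
    if a>30 and P[int(ce[i][1]),int(ce[i][0]),0]>.3 and abs(P[int(ce[i][1]),int(ce[i][0]),1])<.3:
        A=plane(c,x-.5,y-.5,.038);B=plane(c,x+w-.5,y+h-.5,.038);print('red',st[i],(A+B)/2,A-B)
        k=(P[...,2]>.055)&(P[...,2]<.075)&(abs(P[...,1]-(A+B)[1]/2)<.016)&(abs(P[...,0]-(A+B)[0]/2)<.03); print('  conn cloud',k.sum(),P[k].mean(0) if k.any() else '')
m=cv2.inRange(hsv,(95,120,50),(125,255,255)); n,l,st,ce=cv2.connectedComponentsWithStats(m)
for i in range(1,n):
    if st[i,4]>1000 and 290<ce[i][0]<400:
        cn=max(cv2.findContours((l==i).astype(np.uint8),cv2.RETR_EXTERNAL,cv2.CHAIN_APPROX_NONE)[0],key=len)[:,0]
        w=np.array([plane(c,u,v,.015)[:2]*1000 for u,v in cn],np.float32); print('tray',cv2.minAreaRect(w))
s=shot('side');Q=cloud(s)
for y in (.0757,.037,-.001):
    k=(Q[...,2]>.06)&(Q[...,2]<.075)&(abs(Q[...,1]-y)<.016)&(abs(Q[...,0]-.593)<.02); print('side conn',k.sum(),Q[k].mean(0) if k.any() else '')
E
python3 me.py; python3 -c "
from h import *
to([(.593,-.001,.13,1.55),(.593,-.001,.062,1.55)])"
```

```text
red [240 195  10  13  74] [0.5914 0.0765 0.038 ] [0.037  0.0271 0.    ]
  conn cloud 30 [0.5924 0.0753 0.0677]
red [254 195  10  13  71] [0.5905 0.0379 0.038 ] [0.037 0.027 0.   ]
  conn cloud 31 [0.5917 0.037  0.0674]
red [268 195  10  13  72] [ 0.5897 -0.0007  0.038 ] [0.037  0.0268 0.    ]
  conn cloud 34 [ 0.5909 -0.001   0.0662]
tray ((653.3170166015625, -148.46823120117188), (116.10067749023438, 117.46025085449219), 84.9871826171875)
side conn 37 [0.5886 0.0803 0.0653]
side conn 32 [0.5874 0.0423 0.0653]
side conn 33 [0.5869 0.0041 0.065 ]
t 11.15 p [ 0.3304 -0.0802  0.2959] rpy [ 3.1416 -0.0001  0.6693] q [-0.346  -0.2457  1.9159  0.      1.4713  0.5555] F [-0.0167 -0.1347  0.8999] w 0.0471
[0.0, -0.0, -50.5] [0.255, 0.1008, 0.1659]
[0.0, -0.0, -50.5] [0.255, 0.1008, 0.2339]
```

Request:
send_rows --pt "0 0 -8.5 0.05 0.02 0.03 0" --pt "0 0 -17 0.1 0.04 0.06 0" --pt "0 0 -25 0.15 0.06 0.08 0" --pt "0 0 -34 0.2 0.08 0.1 0" --pt "0 0 -42 0.253 0.099 0.12 0" --pt "0 0 -50.5 0.253 0.099 0.15 0" --pt "0 0 -50.5 0.253 0.099 0.166 0" --pt "0 0 -50.5 0.253 0.099 0.166 0"

```text
time_s: 11.95
ee_pos: [0.5889, 0.001, 0.1255]
eef_rot: [-3.135, -0.0, 1.552]
force: [-0.4, 1.0, -0.2]
grip_width: 0.0469
```

```bash
python3 -c "
from h import *
to([(.5903,-.0006,.062,1.55)])
c=shot('side','pics/s7.png');im=cv2.imread('pics/s7.png');cv2.imwrite('pics/s7z.png',cv2.resize(im[190:310,190:340],None,fx=5,fy=5,interpolation=cv2.INTER_CUBIC))"
```

```text
t 11.95 p [0.5889 0.001  0.1255] rpy [-3.1345 -0.0003  1.5524] q [-0.0605  0.4841  1.5059  0.      1.1587 -0.0421] F [-0.3828  0.9579 -0.2457] w 0.0469
[-0.4, -0.0, 0.1] [-0.0016, 0.0019, 0.0635]
```

View pics/s7z.png

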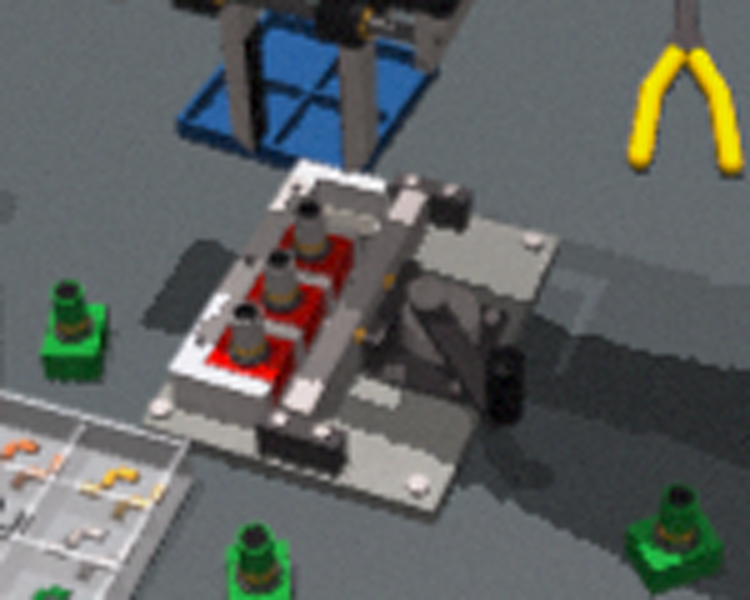

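Request:
send_rows --pt "0 0 0 0 0 0.02 0" --pt "0 0 0 0 0 0.045 0" --pt "0 0 0 0 0 0.067 0" --pt "0 0 0 0 0 0.067 0" --pt "0 0 0 0 0 0.067 -1" --pt "0 0 0 0 0 0.067 -1" --pt "0 0 0 0 0 0.067 -1" --pt "0 0 0 0 0 0.067 -1" --force 30

```text
time_s: 12.8
ee_pos: [0.5902, 0.0002, 0.0639]
eef_rot: [3.14, 0.0, 1.555]
force: [1.4, 0.2, 0.0]
grip_width: 0.0184
```

```bash
python3 -c "
from h import *
to([])"
```

```text
t 12.8 p [0.5902 0.0002 0.0639] rpy [3.1403 0.     1.5548] q [-0.0618  0.5611  1.5489  0.      1.0303 -0.0458] F [1.4216 0.1676 0.003 ] w 0.0184
```

Request:
send_rows --pt "0 0 0 0 0 0 -1" --pt "0 0 0 0 0 -0.01 -1" --pt "0 0 0 0 0 -0.025 -1" --pt "0 0 0 0 0 -0.045 -1" --pt "0 0 0 0 0 -0.07 -1" --pt "0 0 0 0 0 -0.07 -1"

```text
time_s: 13.4
ee_pos: [0.5914, 0.0001, 0.1374]
eef_rot: [3.135, 0.0, 1.555]
force: [0.5, -0.0, 0.2]
grip_width: 0.0153
```

```bash
python3 -c "
from h import *
to([])
T=np.array([.6533,-.1485]);w=-.075;R=np.array([[np.cos(w),-np.sin(w)],[np.sin(w),np.cos(w)]])
for a in((1,-1),(1,1),(-1,-1),(-1,1)): 
    q=T+R@(np.array(a)*.02825); print(a,q)
q=T+R@(np.array((1,-1))*.02825);to([(q[0],q[1],.134,1.5),(q[0],q[1],.049,1.5)])
c=shot('side','pics/s8.png');im=cv2.imread('pics/s8.png');cv2.imwrite('pics/s8z.png',cv2.resize(im[190:310,190:340],None,fx=5,fy=5,interpolation=cv2.INTER_CUBIC))"
```

```text
t 13.4 p [0.5914 0.0001 0.1374] rpy [3.1353 0.0003 1.5551] q [-0.0617  0.469   1.4983  0.      1.168  -0.046 ] F [ 0.5306 -0.0082  0.2193] w 0.0153
(1, -1) [ 0.6794 -0.1788]
(1, 1) [ 0.6836 -0.1224]
(-1, -1) [ 0.623  -0.1746]
(-1, 1) [ 0.6272 -0.1182]
t 13.4 p [0.5914 0.0001 0.1374] rpy [3.1353 0.0003 1.5551] q [-0.0617  0.469   1.4983  0.      1.168  -0.046 ] F [ 0.5306 -0.0082  0.2193] w 0.0153
[0.4, 0.0, 3.2] [-0.1775, 0.0907, 0.004]
[0.4, 0.0, 3.2] [-0.1775, 0.0902, 0.089]
```

View pics/s8z.png

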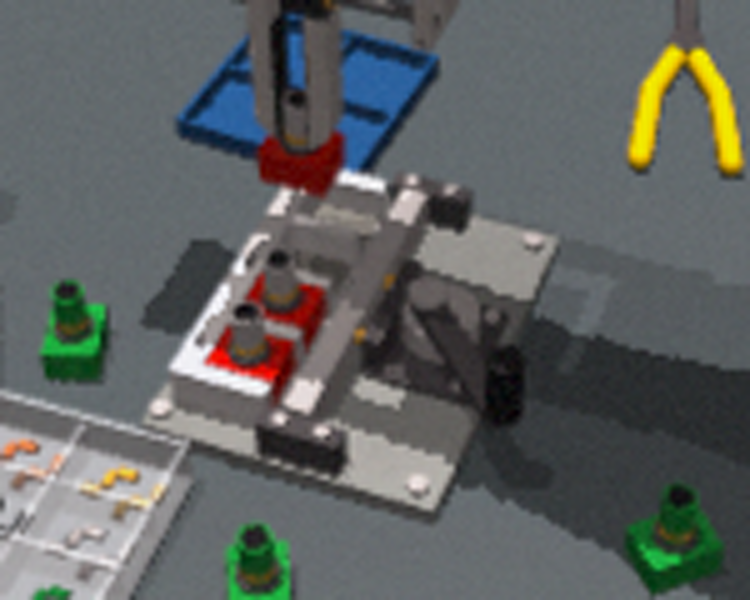

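Module A is held at (300,160) and clear of the mould. Carrying it to the far right pocket.

Request:
send_rows --pt "0 0 1 -0.03 0.015 0 -1" --pt "0 0 2 -0.07 0.035 0 -1" --pt "0 0 3 -0.11 0.055 0 -1" --pt "0 0 3 -0.15 0.075 0 -1" --pt "0 0 3 -0.178 0.09 0 -1" --pt "0 0 3 -0.178 0.09 0 -1" --pt "0 0 3 -0.178 0.09 0.03 -1" --pt "0 0 3 -0.178 0.09 0.05 -1"

```text
time_s: 14.25
ee_pos: [0.6763, -0.1787, 0.0806]
eef_rot: [-3.139, -0.001, 1.503]
force: [-1.0, -0.7, -1.5]
grip_width: 0.0152
```

```bash
python3 -c "
from h import *
to([(.6794,-.1788,.05,1.5)])
c=shot('side','pics/s9.png');im=cv2.imread('pics/s9.png');cv2.imwrite('pics/s9z.png',cv2.resize(im[150:270,190:340],None,fx=5,fy=5,interpolation=cv2.INTER_CUBIC))"
```

```text
t 14.25 p [ 0.6763 -0.1787  0.0806] rpy [-3.1395 -0.0006  1.5027] q [-0.3107  0.7659  1.1619  0.0001  1.2159 -0.2426] F [-0.9786 -0.7288 -1.4611] w 0.0152
[-0.1, -0.0, 0.2] [0.0, 0.0032, 0.0306]
```

View pics/s9z.png

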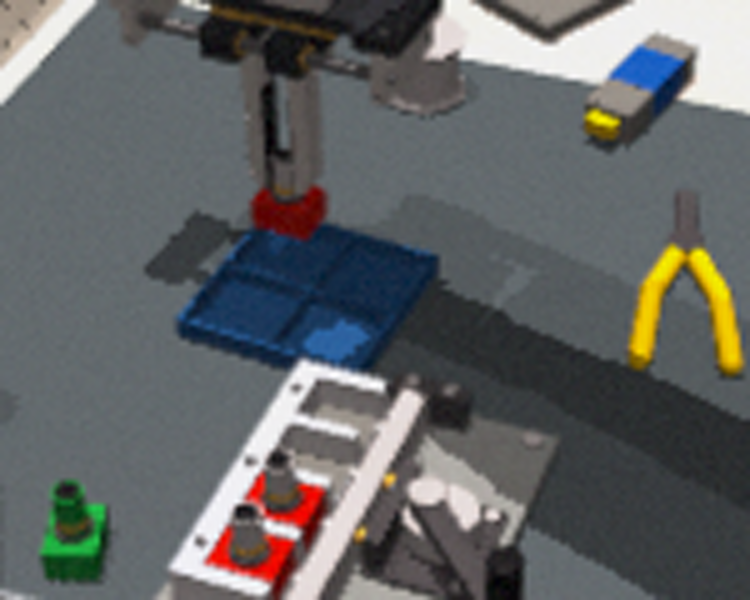

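Request:
send_rows --pt "0 0 0 0 0.002 0.015 -1" --pt "0 0 0 0 0.002 0.025 -1" --pt "0 0 0 0 0.002 0.029 -1" --pt "0 0 0 0 0.002 0.031 -1" --pt "0 0 0 0 0.002 0.031 -1"

```text
time_s: 14.8
ee_pos: [0.6792, -0.1794, 0.0523]
eef_rot: [3.141, 0.0, 1.503]
force: [-1.3, 0.3, -0.4]
grip_width: 0.0151
```

```bash
python3 -c "
from h import *
to([(.6794,-.1788,.049,1.5)])"
```

```text
t 14.8 p [ 0.6792 -0.1794  0.0523] rpy [3.1411 0.0001 1.5027] q [-0.3103  0.8029  1.1678 -0.      1.1703 -0.2422] F [-1.2698  0.2613 -0.3661] w 0.0151
[0.0, 0.0, 0.2] [0.0006, 0.0001, 0.0033]
```

Request:
send_rows --pt "0 0 0 0 0 0.0015 -1" --pt "0 0 0 0 0 0.003 -1" --pt "0 0 0 0 0 0.003 -1"

```text
time_s: 15.1
ee_pos: [0.6791, -0.1793, 0.0489]
eef_rot: [3.142, -0.0, 1.503]
force: [-1.1, -0.6, -0.5]
grip_width: 0.0156
```

Request:
send_rows --pt "0 0 0 0 0 0.0015 -1" --pt "0 0 0 0 0 0.0015 -1"

```text
time_s: 15.3
ee_pos: [0.6793, -0.1794, 0.0487]
eef_rot: [3.141, 0.0, 1.503]
force: [-4.4, 1.2, 8.3]
grip_width: 0.0151
```

```bash
python3 -c "
from h import *
to([(.6794,-.1788,.049,1.5)])
c=shot('side','pics/s10.png');im=cv2.imread('pics/s10.png');cv2.imwrite('pics/s10z.png',cv2.resize(im[150:270,190:340],None,fx=5,fy=5,interpolation=cv2.INTER_CUBIC))"
```

```text
t 15.3 p [ 0.6793 -0.1794  0.0487] rpy [3.1408 0.0003 1.5028] q [-0.3103  0.8072  1.1694 -0.0001  1.1642 -0.2423] F [-4.3914  1.1835  8.3288] w 0.0151
[0.0, 0.0, 0.2] [0.0006, 0.0, -0.0003]
```

View pics/s10z.png

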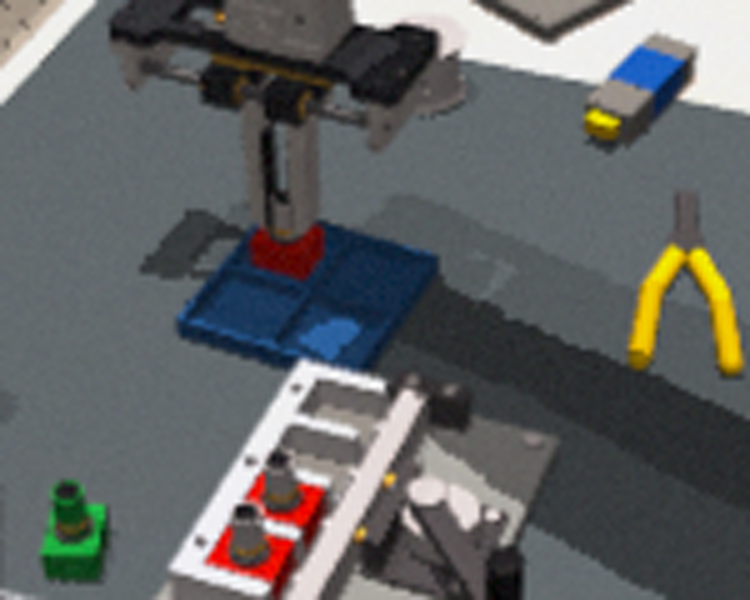

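Contact at TCP 0.0487, the predicted floor height, with the module at (288,250) in the pocket. Releasing, then moving to the next one.

Request:
send_rows --pt "0 0 0 0 0 -0.001 0" --pt "0 0 0 0 0 -0.001 0" --pt "0 0 0 0 0 -0.001 0" --pt "0 0 0 0 0 -0.01 0" --pt "0 0 0 0 0 -0.03 0" --pt "0 0 0 0 0 -0.08 0" --pt "0 0 0 0.04 -0.01 -0.085 0" --pt "0 0 0 0.085 -0.03 -0.085 0"

```text
time_s: 16.15
ee_pos: [0.6557, -0.0927, 0.135]
eef_rot: [3.137, 0.001, 1.5]
force: [1.6, 0.8, -1.2]
grip_width: 0.0468
```

```bash
python3 mz.py 11; python3 me.py; python3 -c "
from h import *
to([(.591,.037,.133,1.55)])"
```

```text
t 16.15 p [ 0.6557 -0.0927  0.135 ] rpy [3.1372 0.0005 1.5005] q [-0.1958  0.6241  1.2649  0.      1.2482 -0.1255] F [ 1.5831  0.8415 -1.1965] w 0.0468
red [336 163   5  13  31] [ 0.6759 -0.1848  0.038 ] [0.0374 0.0124 0.    ]
  conn cloud 3 [ 0.6817 -0.1829  0.0568]
red [240 195  11  13  78] [0.5914 0.0751 0.038 ] [0.0371 0.0299 0.    ]
  conn cloud 30 [0.5926 0.0753 0.0671]
red [254 195  10  13  75] [0.5905 0.0379 0.038 ] [0.037 0.027 0.   ]
  conn cloud 31 [0.5916 0.0372 0.0673]
side conn 40 [0.5883 0.0805 0.0651]
side conn 32 [0.5876 0.0421 0.0652]
side conn 0 
t 16.35 p [ 0.655  -0.0917  0.1334] rpy [3.1406 0.0002 1.5043] q [-0.1945  0.6257  1.2661 -0.0001  1.2488 -0.1279] F [0.2498 0.0657 0.2736] w 0.047
[0.1, 0.0, -2.6] [0.1242, -0.0725, 0.0003]
```

View pics/s11.png

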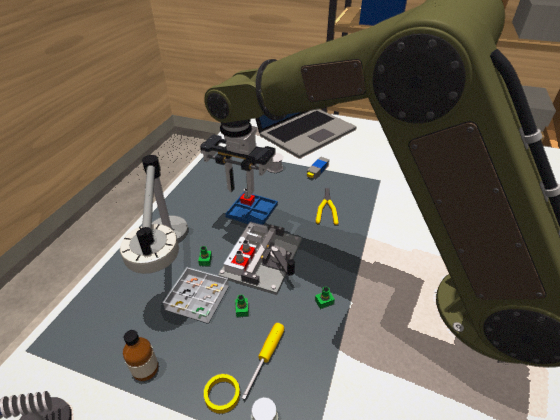

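Module A stands in its pocket at (248,198). Now the middle module.

Request:
send_rows --pt "0 0 -1 0.04 -0.025 0 0" --pt "0 0 -2 0.08 -0.05 0 0" --pt "0 0 -2.6 0.124 -0.0725 0 0" --pt "0 0 -2.6 0.124 -0.0725 0 0" --pt "0 0 -2.6 0.124 -0.0725 0 0" --pt "0 0 -2.6 0.124 -0.0725 0 0"

```text
time_s: 16.95
ee_pos: [0.5918, 0.0347, 0.1326]
eef_rot: [3.141, 0.0, 1.547]
force: [-0.0, 0.2, -1.1]
grip_width: 0.0471
```

```bash
python3 -c "
from h import *
to([(.591,.037,.063,1.55)])"
```

```text
t 16.95 p [0.5918 0.0347 0.1326] rpy [3.1411 0.0002 1.5466] q [-0.0031  0.4803  1.4938 -0.0002  1.167   0.0212] F [-0.0016  0.1852 -1.0773] w 0.0471
[0.0, 0.0, -0.2] [0.0023, -0.0009, 0.0696]
```

Request:
send_rows --pt "0 0 0 0.001 0 0.02 0" --pt "0 0 0 0.001 0 0.045 0" --pt "0 0 0 0.001 0 0.07 0" --pt "0 0 0 0.001 0 0.07 0" --pt "0 0 0 0.001 0 0.07 -1" --pt "0 0 0 0.001 0 0.07 -1" --pt "0 0 0 0.001 0 0.07 -1" --pt "0 0 0 0.001 0 0.07 -1" --force 30

```text
time_s: 17.75
ee_pos: [0.5914, 0.037, 0.0632]
eef_rot: [3.14, -0.0, 1.548]
force: [-0.3, 0.3, 0.3]
grip_width: 0.0182
```

Request:
send_rows --pt "0 0 0 0 0 0 -1" --pt "0 0 0 0 0 -0.01 -1" --pt "0 0 0 0 0 -0.025 -1" --pt "0 0 0 0 0 -0.045 -1" --pt "0 0 0 0 0 -0.07 -1" --pt "0 0 0 0 0 -0.07 -1"

```text
time_s: 18.35
ee_pos: [0.5927, 0.0372, 0.1371]
eef_rot: [3.135, -0.0, 1.548]
force: [0.4, -0.6, -0.6]
grip_width: 0.0151
```

```bash
python3 mz.py 12; python3 -c "
from h import *
to([(.6836,-.1224,.133,1.5)])"
```

```text
t 18.35 p [0.5927 0.0372 0.1371] rpy [ 3.1348 -0.0002  1.5482] q [0.001  0.4742 1.4913 0.0001 1.1692 0.0236] F [ 0.3561 -0.5584 -0.5527] w 0.0151
t 18.45 p [0.5912 0.0372 0.1332] rpy [ 3.1401 -0.0001  1.5482] q [0.001  0.4782 1.4952 0.     1.1667 0.0236] F [ 0.0635 -0.1986 -0.489 ] w 0.0154
[0.1, -0.0, 2.8] [-0.1574, 0.0959, 0.0003]
```

View pics/s12z.png

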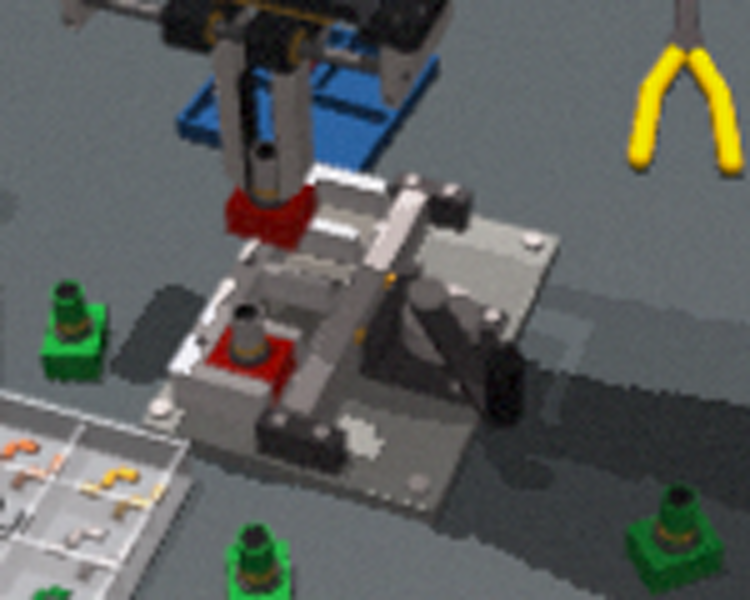

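Module B is held at (270,205). Carrying it to the far left pocket.

Request:
send_rows --pt "0 0 1 -0.04 0.025 0 -1" --pt "0 0 2 -0.08 0.05 0 -1" --pt "0 0 2.8 -0.12 0.075 0 -1" --pt "0 0 2.8 -0.157 0.096 0 -1" --pt "0 0 2.8 -0.157 0.096 0 -1" --pt "0 0 2.8 -0.157 0.096 0.02 -1" --pt "0 0 2.8 -0.157 0.096 0.05 -1" --pt "0 0 2.8 -0.157 0.096 0.05 -1"

```text
time_s: 19.25
ee_pos: [0.681, -0.121, 0.0773]
eef_rot: [-3.133, -0.001, 1.499]
force: [-1.6, -0.3, -1.4]
grip_width: 0.0152
```

```bash
python3 mz.py 13; python3 -c "
from h import *
to([(.6836,-.1224,.049,1.5)])"
```

```text
t 19.25 p [ 0.681  -0.121   0.0773] rpy [-3.1335 -0.0014  1.4995] q [-0.2288  0.7557  1.1877  0.0001  1.2064 -0.1575] F [-1.5739 -0.3195 -1.3822] w 0.0152
t 19.35 p [ 0.6832 -0.1215  0.0822] rpy [-3.1402 -0.0003  1.4996] q [-0.2288  0.7513  1.183   0.0001  1.2088 -0.1577] F [ 0.4777 -0.3713  0.5157] w 0.0152
[-0.1, -0.0, -0.0] [-0.0009, 0.0005, 0.0332]
```

View pics/s13z.png

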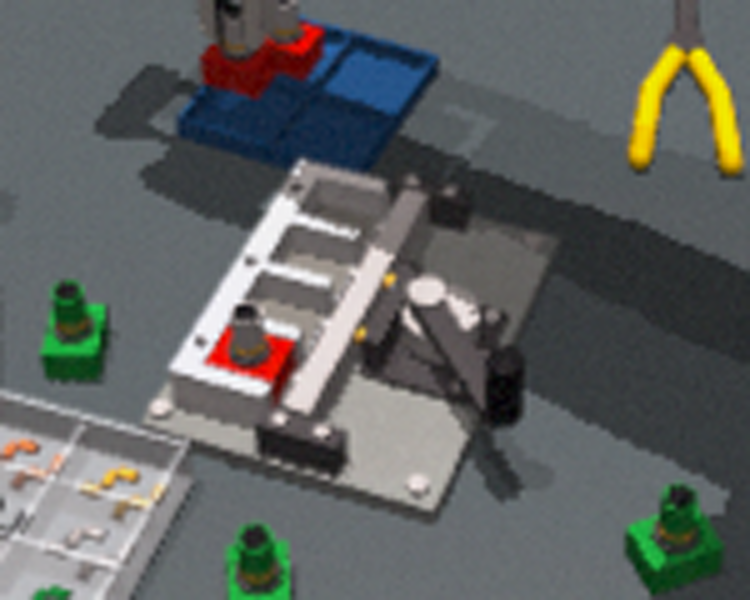

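Still held, over its pocket next to module A. Lowering.

Request:
send_rows --pt "0 0 0 0 0 0.015 -1" --pt "0 0 0 0 0 0.026 -1" --pt "0 0 0 0 0 0.031 -1" --pt "0 0 0 0 0 0.033 -1" --pt "0 0 0 0 0 0.034 -1" --pt "0 0 0 0 0 0.034 -1"

```text
time_s: 19.95
ee_pos: [0.6836, -0.122, 0.0487]
eef_rot: [3.141, 0.0, 1.499]
force: [-0.0, -0.0, -0.6]
grip_width: 0.0152
```

Request:
send_rows --pt "0 0 0 0 0 0.0005 0" --pt "0 0 0 0 0 0.0005 0" --pt "0 0 0 0 0 0.0005 0" --pt "0 0 0 0 0 -0.01 0" --pt "0 0 0 0 0 -0.03 0" --pt "0 0 0 0 0 -0.08 0" --pt "0 0 0 0.04 -0.02 -0.084 0" --pt "0 0 0 0.08 -0.04 -0.084 0"

```text
time_s: 20.75
ee_pos: [0.6496, -0.0392, 0.1352]
eef_rot: [3.137, 0.0, 1.497]
force: [0.6, 0.5, 0.3]
grip_width: 0.0468
```

```bash
python3 mz.py 14; python3 me.py;python3 -c "
from h import *
to([(.592,.0757,.133,1.55)])"
```

```text
t 20.75 p [ 0.6496 -0.0392  0.1352] rpy [3.1374 0.0002 1.4973] q [-0.1166  0.5986  1.3047  0.      1.234  -0.0431] F [0.5767 0.4689 0.2679] w 0.0468
red [313 161   7  14  42] [ 0.6816 -0.1238  0.038 ] [0.0404 0.0181 0.    ]
  conn cloud 3 [ 0.6851 -0.1217  0.0563]
red [331 162  10  14  78] [ 0.6775 -0.1779  0.038 ] [0.0405 0.0262 0.    ]
  conn cloud 6 [ 0.6834 -0.1803  0.0559]
red [240 195  11  13  78] [0.5914 0.0751 0.038 ] [0.0371 0.0299 0.    ]
  conn cloud 31 [0.5923 0.0754 0.0663]
tray ((652.4256591796875, -160.36813354492188), (92.27838134765625, 117.52559661865234), 84.74193572998047)
side conn 39 [0.5883 0.0807 0.0654]
side conn 0 
side conn 0 
t 20.95 p [ 0.6495 -0.0388  0.1336] rpy [3.1403 0.0002 1.5007] q [-0.1158  0.6016  1.3041 -0.0002  1.2346 -0.0457] F [-0.5396 -0.0928  0.7626] w 0.0472
[0.1, 0.0, -2.8] [0.1102, -0.0653, 0.0005]
```

View pics/s14z.png

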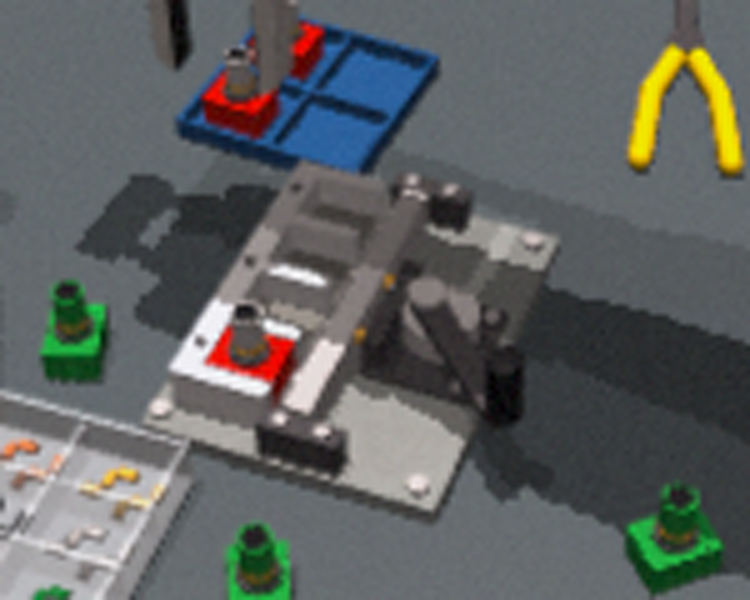

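View pics/t14z.png

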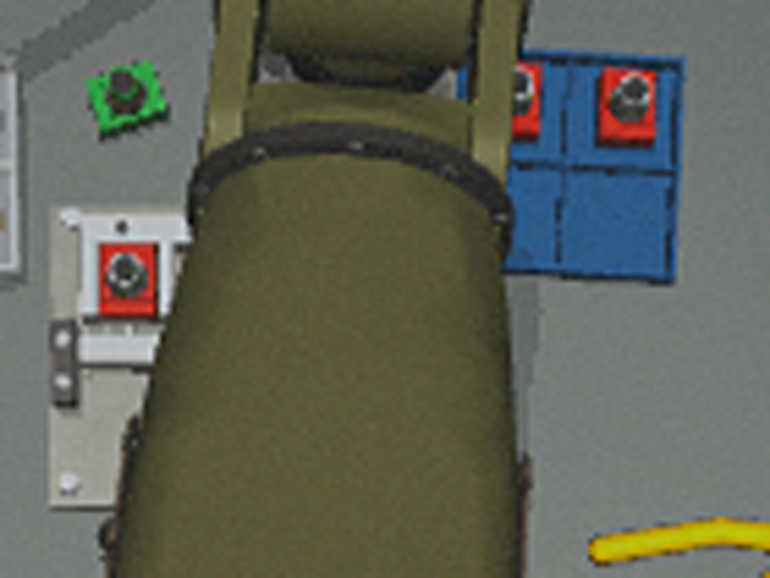

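A and B stand well inside their pockets. Now the last module.

Request:
send_rows --pt "0 0 -1 0.04 -0.025 0 0" --pt "0 0 -2 0.08 -0.05 0 0" --pt "0 0 -2.8 0.111 -0.0653 0 0" --pt "0 0 -2.8 0.111 -0.0653 0 0" --pt "0 0 -2.8 0.111 -0.0653 0 0" --pt "0 0 -2.8 0.111 -0.0653 0 0"

```text
time_s: 21.55
ee_pos: [0.5928, 0.0747, 0.1325]
eef_rot: [3.141, 0.0, 1.546]
force: [-0.9, -0.6, 0.1]
grip_width: 0.0471
```

```bash
python3 -c "
from h import *
to([(.592,.0755,.063,1.55)])"
```

```text
t 21.55 p [0.5928 0.0747 0.1325] rpy [3.1413 0.0001 1.5465] q [ 0.0641  0.4902  1.4791 -0.0002  1.172   0.0885] F [-0.8923 -0.6091  0.0626] w 0.0471
[0.0, 0.0, -0.2] [0.0008, -0.0008, 0.0695]
```

Request:
send_rows --pt "0 0 0 0 0 0.02 0" --pt "0 0 0 0 0 0.045 0" --pt "0 0 0 0 0 0.07 0" --pt "0 0 0 0 0 0.07 0" --pt "0 0 0 0 0 0.07 -1" --pt "0 0 0 0 0 0.07 -1" --pt "0 0 0 0 0 0.07 -1" --pt "0 0 0 0 0 0.07 -1" --force 30

```text
time_s: 22.35
ee_pos: [0.5924, 0.076, 0.0633]
eef_rot: [3.14, -0.0, 1.548]
force: [0.1, 0.0, 0.9]
grip_width: 0.0183
```

Request:
send_rows --pt "0 0 0 0 0 0 -1" --pt "0 0 0 0 0 -0.01 -1" --pt "0 0 0 0 0 -0.025 -1" --pt "0 0 0 0 0 -0.045 -1" --pt "0 0 0 0 0 -0.07 -1" --pt "0 0 0 0 0 -0.07 -1"

```text
time_s: 22.95
ee_pos: [0.5938, 0.0762, 0.137]
eef_rot: [3.135, -0.001, 1.548]
force: [0.9, -0.7, -0.3]
grip_width: 0.0152
```

```bash
python3 mz.py 15; python3 -c "
from h import *
to([(.623,-.1746,.133,1.5)])"
```

```text
t 22.95 p [0.5938 0.0762 0.137 ] rpy [ 3.1347 -0.0006  1.5481] q [ 0.0664  0.4843  1.4766 -0.      1.1738  0.0891] F [ 0.936  -0.6912 -0.3452] w 0.0152
t 23.05 p [0.5923 0.0761 0.1331] rpy [ 3.14   -0.0001  1.5481] q [ 0.0664  0.4882  1.4805 -0.      1.1713  0.0891] F [ 0.1638  0.987  -0.2655] w 0.015
[0.1, -0.0, 2.8] [-0.2499, 0.0364, 0.0001]
```

View pics/s15z.png

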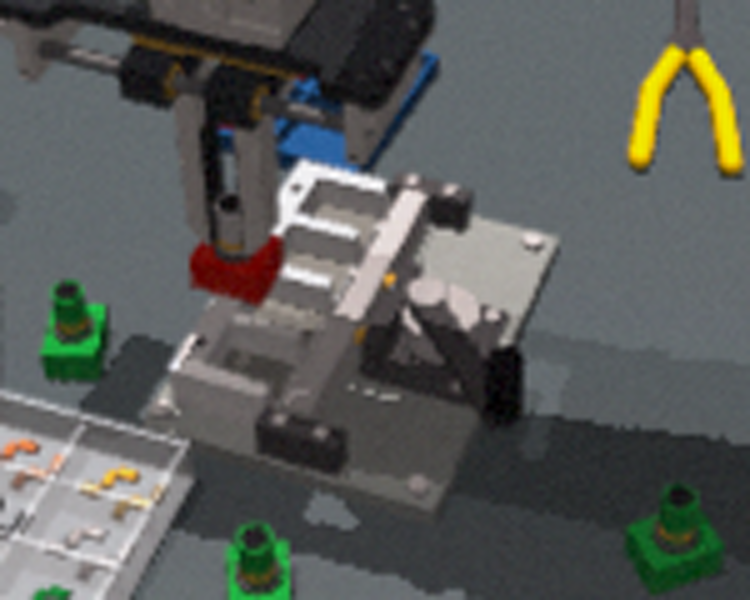

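Module C is held at (235,260). Taking it to the near right pocket.

Request:
send_rows --pt "0 0 1 -0.045 0.006 0 -1" --pt "0 0 2 -0.09 0.012 0 -1" --pt "0 0 2.8 -0.135 0.02 0 -1" --pt "0 0 2.8 -0.18 0.026 0 -1" --pt "0 0 2.8 -0.22 0.032 0 -1" --pt "0 0 2.8 -0.25 0.0364 0 -1" --pt "0 0 2.8 -0.25 0.0364 0.02 -1" --pt "0 0 2.8 -0.25 0.0364 0.05 -1"

```text
time_s: 23.85
ee_pos: [0.623, -0.176, 0.082]
eef_rot: [3.14, 0.0, 1.498]
force: [-0.1, -0.2, -0.9]
grip_width: 0.0153
```

```bash
python3 mz.py 16; python3 -c "
from h import *
to([(.623,-.1746,.049,1.5)])"
```

```text
t 23.85 p [ 0.623 -0.176  0.082] rpy [3.1402 0.0004 1.4975] q [-0.3319  0.6509  1.3534  0.      1.1358 -0.2586] F [-0.0774 -0.1737 -0.8964] w 0.0153
t 23.95 p [ 0.6205 -0.1742  0.0774] rpy [-3.1338 -0.0021  1.4988] q [-0.3306  0.6553  1.3577  0.      1.1366 -0.2586] F [ 0.3351  0.8259 -0.6018] w 0.0154
[-0.4, -0.1, -0.1] [-0.0003, 0.0028, 0.0284]
```

View pics/s16.png

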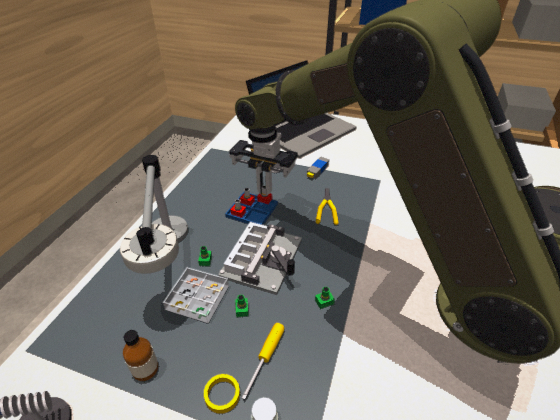

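Request:
send_rows --pt "0 0 0 0 0 0.015 -1" --pt "0 0 0 0 0 0.026 -1" --pt "0 0 0 0 0 0.031 -1" --pt "0 0 0 0 0 0.033 -1" --pt "0 0 0 0 0 0.034 -1" --pt "0 0 0 0 0 0.034 -1"

```text
time_s: 24.55
ee_pos: [0.623, -0.1747, 0.0488]
eef_rot: [3.141, 0.0, 1.499]
force: [-0.1, 0.2, -0.5]
grip_width: 0.015
```

```bash
python3 mz.py 17
```

```text
t 24.55 p [ 0.623  -0.1747  0.0488] rpy [3.141  0.0002 1.4993] q [-0.33    0.6921  1.3705 -0.      1.0784 -0.2586] F [-0.0598  0.1535 -0.4778] w 0.015
```

View pics/s17z.png

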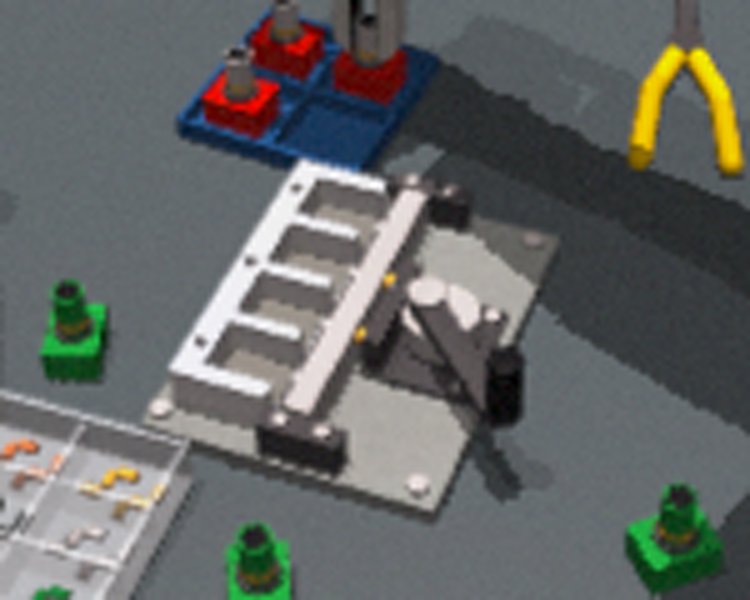

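All four cavities are empty and module C is in its pocket. Releasing and moving back to the front to measure the gap.

Request:
send_rows --pt "0 0 0 0 0 0.0005 0" --pt "0 0 0 0 0 0.0005 0" --pt "0 0 0 0 0 0.0005 0" --pt "0 0 0 0 0 -0.01 0" --pt "0 0 0 0 0 -0.03 0" --pt "0 0 0 0 0 -0.08 0" --pt "0 0 0 0 0 -0.13 0" --pt "0 0 4 0 -0.03 -0.15 0"

```text
time_s: 25.45
ee_pos: [0.5951, -0.1729, 0.2043]
eef_rot: [3.134, 0.001, 1.43]
force: [0.2, -0.0, -0.5]
grip_width: 0.047
```

```bash
python3 -c "
from h import *
to([(.34,-.10,.28,.5)])"
```

```text
t 25.45 p [ 0.5951 -0.1729  0.2043] rpy [3.1337 0.0015 1.4297] q [-0.3419  0.4671  1.3389  0.0001  1.3275 -0.2009] F [ 0.209  -0.0135 -0.4948] w 0.047
[0.5, -0.1, 53.3] [0.0362, -0.2623, -0.0778]
```

Request:
send_rows --pt "0 0 8 0.01 -0.05 -0.03 0" --pt "0 0 16 0.02 -0.1 -0.05 0" --pt "0 0 25 0.03 -0.15 -0.078 0" --pt "0 0 34 0.036 -0.2 -0.078 0" --pt "0 0 42 0.036 -0.262 -0.078 0" --pt "0 0 51 0.036 -0.262 -0.078 0" --pt "0 0 59 0.036 -0.262 -0.078 0" --pt "0 0 67 0.036 -0.262 -0.078 0"

```text
time_s: 26.25
ee_pos: [0.3379, -0.0999, 0.2777]
eef_rot: [3.14, -0.002, 0.254]
force: [0.3, 0.1, -0.6]
grip_width: 0.0471
```

```bash
python3 mz.py 18; python3 me.py
```

```text
t 26.25 p [ 0.3379 -0.0999  0.2777] rpy [ 3.1398 -0.0024  0.2535] q [-0.3915 -0.2058  1.926   0.      1.4184  0.9258] F [ 0.2781  0.0694 -0.6064] w 0.0471
red [310 161  10  14  77] [ 0.6817 -0.1196  0.038 ] [0.0406 0.0265 0.    ]
  conn cloud 4 [ 0.6877 -0.1213  0.0564]
red [331 162  10  14  77] [ 0.6775 -0.1779  0.038 ] [0.0405 0.0262 0.    ]
  conn cloud 10 [ 0.68   -0.1801  0.0565]
red [330 182  10  14  80] [ 0.6209 -0.1729  0.038 ] [0.0401 0.0261 0.    ]
  conn cloud 6 [ 0.6263 -0.1756  0.0567]
tray ((653.47265625, -148.55995178222656), (115.91749572753906, 117.3252944946289), 85.14131927490234)
side conn 0 
side conn 0 
side conn 0
```

View pics/t18z.png

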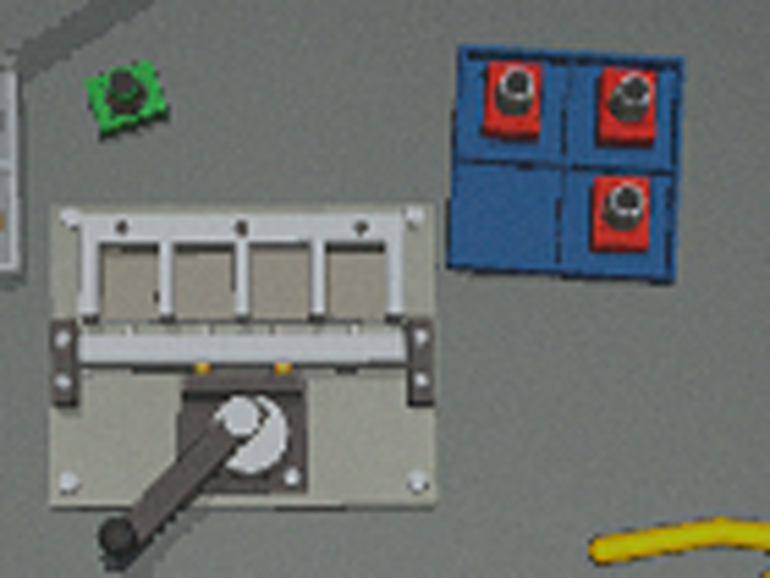

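View pics/s18z.png

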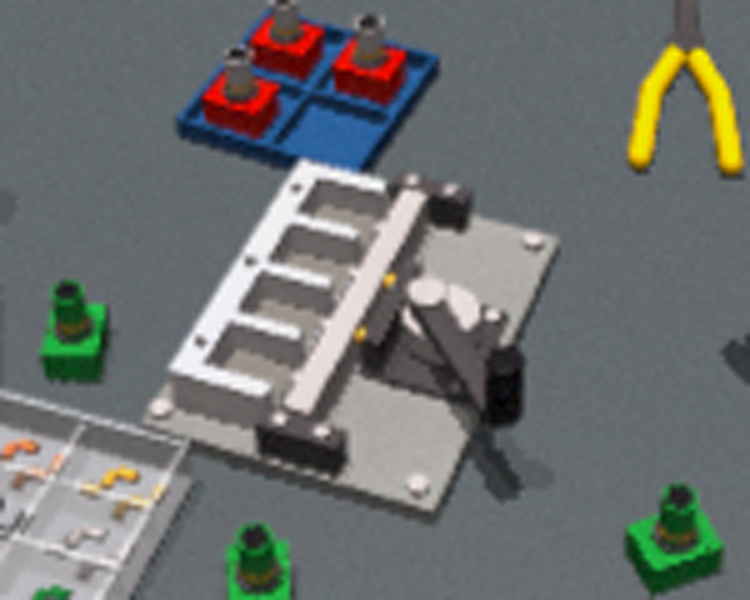

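All three modules stand upright in separate pockets, at about (.682,-.121), (.679,-.179) and (.622,-.174). Now sub-pixel bar edges from the shut picture (t3) against the open one (t18).

```bash
cat > gap.py <<'E'
from h import *
c=shot('top')
# profile along mould x at several mould y; sample via projecting world points at z=.036
YAW=-.018; O=np.array([.592,.0185])
ex=np.array([np.cos(YAW),np.sin(YAW)]); ey=np.array([-ex[1],ex[0]])
xs=np.arange(-.055,-.005,.0005)
def prof(g,ys):
    out=[]
    for y in ys:
        uv=np.array([proj(c,[*(O+ex*x+ey*y),.036]) for x in xs],np.float32)
        out.append(cv2.remap(g,uv[:,0].reshape(1,-1),uv[:,1].reshape(1,-1),cv2.INTER_LINEAR)[0])
    return np.mean(out,0)
if __name__=='__main__':
    import sys
    g={k:cv2.imread(f'pics/t{k}.png',0).astype(np.float32) for k in sys.argv[1:]}
    for ys in (np.arange(.045,.072,.001),np.arange(-.072,-.045,.001)):
        for k in g: print(k); print(prof(g[k],ys)[::2].round(0).astype(int).tolist())
E
python3 gap.py 3 6 18
```

```text
3
[142, 142, 141, 141, 140, 141, 141, 141, 141, 141, 141, 140, 138, 131, 124, 120, 119, 119, 106, 86, 68, 90, 118, 145, 157, 170, 179, 178, 177, 177, 177, 177, 177, 176, 175, 149, 120, 95, 92, 89, 88, 88, 89, 86, 80, 74, 74, 75, 76, 74]
6
[141, 141, 141, 142, 142, 141, 140, 127, 109, 93, 83, 74, 73, 104, 135, 157, 166, 176, 178, 177, 176, 175, 175, 175, 175, 175, 171, 157, 143, 135, 131, 127, 113, 95, 77, 66, 55, 48, 65, 81, 91, 90, 90, 86, 80, 73, 72, 73, 74, 73]
18
[141, 141, 141, 142, 141, 141, 140, 127, 110, 93, 83, 73, 73, 104, 135, 157, 166, 175, 178, 177, 176, 176, 175, 175, 175, 175, 172, 162, 151, 145, 141, 138, 132, 124, 116, 122, 128, 134, 134, 134, 134, 134, 134, 134, 134, 133, 133, 133, 133, 133]
3
[144, 144, 144, 144, 144, 145, 145, 144, 144, 144, 144, 144, 144, 145, 145, 136, 127, 116, 95, 73, 68, 91, 113, 135, 156, 176, 179, 178, 177, 177, 176, 176, 176, 176, 172, 163, 154, 148, 142, 137, 136, 136, 137, 137, 137, 137, 137, 137, 136, 136]
6
[144, 144, 143, 143, 135, 128, 120, 111, 101, 90, 79, 68, 85, 112, 140, 155, 168, 179, 177, 176, 175, 175, 175, 175, 175, 175, 169, 163, 157, 151, 145, 138, 123, 109, 105, 116, 127, 132, 135, 138, 138, 137, 136, 136, 136, 135, 136, 136, 137, 136]
18
[145, 145, 144, 144, 136, 128, 119, 110, 101, 90, 79, 68, 85, 113, 141, 155, 168, 179, 178, 176, 176, 176, 176, 176, 176, 175, 170, 163, 157, 151, 146, 138, 123, 108, 104, 115, 126, 132, 134, 137, 137, 136, 136, 136, 136, 136, 136, 136, 137, 137]
```

From shut to open the bar moved 8.6–9.1 mm, and the lever turned 1.437 rad × 6.2 = 8.9 mm. So contact comes at about 1.38 rad or later. I'll close in steps and track the bar against the lever to find where it stalls.

```bash
python3 -c "
from h import *
to([(.4610,.0808,.15,-.42),(.461,.0808,.076,-.42)])"
```

```text
t 26.5 p [ 0.3386 -0.1     0.2767] rpy [ 3.1414 -0.0002  0.2641] q [-0.391  -0.2017  1.9252  0.      1.4178  0.9156] F [-0.1676 -0.3749 -0.3872] w 0.0469
[0.0, -0.0, 39.2] [0.1653, -0.1426, 0.1267]
[0.0, -0.0, 39.2] [0.1653, -0.1426, 0.2007]
```

Request:
send_rows --pt "0 0 8 0.033 -0.03 0.02 0" --pt "0 0 16 0.066 -0.06 0.04 0" --pt "0 0 24 0.1 -0.09 0.06 0" --pt "0 0 32 0.133 -0.12 0.09 0" --pt "0 0 39 0.165 -0.1426 0.127 0" --pt "0 0 39 0.165 -0.1426 0.127 0" --pt "0 0 39 0.165 -0.1426 0.127 0" --pt "0 0 39 0.165 -0.1426 0.127 0"

```text
time_s: 27.3
ee_pos: [0.4612, 0.0803, 0.1491]
eef_rot: [3.141, 0.001, -0.417]
force: [0.1, -0.1, 1.0]
grip_width: 0.0471
```

```bash
python3 mz.py 19;python3 -c "
from h import *
to([(.461,.0808,.076,-.42)])"
```

```text
t 27.3 p [0.4612 0.0803 0.1491] rpy [ 3.1408  0.0012 -0.417 ] q [ 0.0942  0.201   1.8318 -0.0001  1.1102  2.0821] F [ 0.1139 -0.1127  1.0105] w 0.0471
t 27.4 p [0.4614 0.0797 0.1503] rpy [-3.1411 -0.001  -0.4195] q [ 0.0928  0.1985  1.832  -0.0001  1.1101  2.0831] F [-0.2209  0.1037  0.2508] w 0.0469
[-0.0, -0.1, 0.0] [-0.0009, -0.0008, 0.0743]
```

View pics/s19z.png

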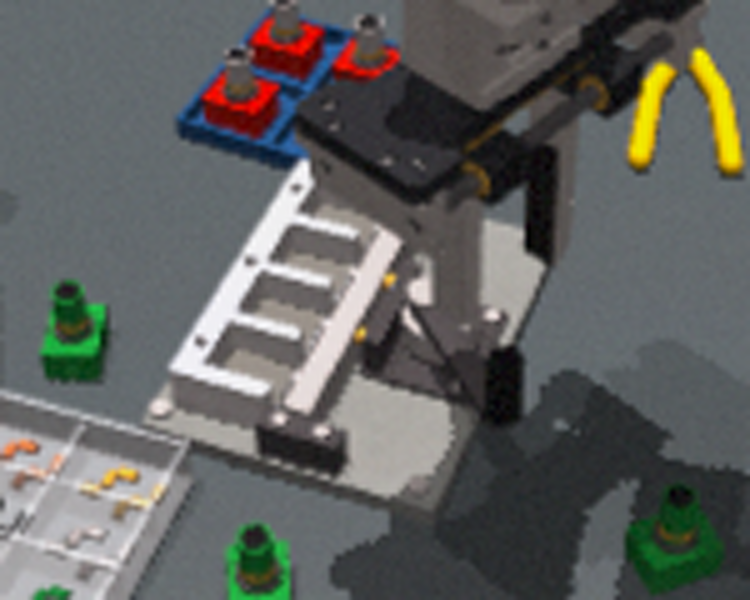

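Request:
send_rows --pt "0 0 0 0 0 0.04 0" --pt "0 0 0 0 0 0.074 0" --pt "0 0 0 0 0 0.074 0" --pt "0 0 0 0 0 0.074 -1" --pt "0 0 0 0 0 0.074 -1" --pt "0 0 0 0 0 0.074 -1" --pt "0 0 0 0 0 0.074 -1" --pt "0 0 0 0 0 0.074 -1" --force 20

```text
time_s: 28.2
ee_pos: [0.4619, 0.0801, 0.0764]
eef_rot: [-3.141, -0.001, -0.42]
force: [-1.6, -1.2, 8.5]
grip_width: 0.0175
```

```bash
python3 -c "
from h import *
from scipy.optimize import least_squares
p=np.array([(.4514,-.0317),(.4368,.0333),(.4483,.0648),(.4537,.0722),(.4564,.0755),(.4592,.0786),(.462,.0812)])
f=least_squares(lambda a:np.hypot(*(p-a).T)-.085,[.521,.018]);print(f.x,f.fun)
"
sed -i 's/^AX=.*/AX=np.array([.5205,.0182])/' h.py
python3 -c "
from h import *
lever([.1*k for k in range(1,9)],-.42,.075)"
```

```text
[0.52  0.019] [ 0.0003 -0.0006  0.0001  0.      0.0001  0.0002  0.0001]
r 0.08528936347386966 a 2.328948501510574
t 28.2 p [0.4619 0.0801 0.0764] rpy [-3.1411 -0.0015 -0.4205] q [ 0.0938  0.3108  1.891  -0.0004  0.9383  2.0853] F [-1.5849 -1.2362  8.4957] w 0.0175
[-0.0, -0.1, -5.8] [-0.0029, 0.008, 0.0014]
[-0.0, -0.1, -11.5] [-0.0049, 0.0163, 0.0014]
[-0.0, -0.1, -17.2] [-0.0061, 0.0247, 0.0014]
[-0.0, -0.1, -22.9] [-0.0065, 0.0333, 0.0014]
[-0.0, -0.1, -28.7] [-0.006, 0.0418, 0.0014]
[-0.0, -0.1, -34.4] [-0.0046, 0.0502, 0.0014]
[0.0, -0.1, -40.1] [-0.0025, 0.0584, 0.0014]
[0.0, -0.1, -45.9] [0.0005, 0.0664, 0.0014]
```

Circle fit gives the axis at (0.520, 0.019), residual under 0.6 mm with the given 85 mm radius, so I'll use that.

```bash

sed -i 's/^AX=.*/AX=np.array([.520,.019])/' h.py
cat >> h.py <<'E'
def lev(targets,z=.0764,yo=-.42,r=.085):
    """targets: lever angles (0=stop)"""
    o=ctrl.get_obs(); v=o['ee_pos'][:2]-AX; print('lever now',(np.arctan2(v[1],v[0])-2.321)%(2*np.pi), 'r',np.hypot(*v))
    to([(AX[0]+r*np.cos(a+2.321),AX[1]+r*np.sin(a+2.321),z,yo+a) for a in targets])
E
python3 -c "
from h import *
lev([.15,.3,.45,.6,.75,.9,1.05,1.2])"
```

```text
lever now 0.010165193479800383 r 0.08436489407373109
t 28.2 p [0.4619 0.0801 0.0764] rpy [-3.1411 -0.0015 -0.4205] q [ 0.0938  0.3108  1.891  -0.0004  0.9383  2.0853] F [-1.5849 -1.2362  8.4957] w 0.0175
[-0.0, -0.1, -8.6] [-0.0043, 0.011, 0.0]
[-0.0, -0.1, -17.2] [-0.0065, 0.0236, 0.0]
[-0.0, -0.1, -25.8] [-0.0069, 0.0363, 0.0]
[-0.0, -0.1, -34.4] [-0.0053, 0.0489, -0.0]
[0.0, -0.1, -43.0] [-0.0018, 0.0612, -0.0]
[0.0, -0.1, -51.6] [0.0034, 0.0728, -0.0]
[0.0, -0.1, -60.2] [0.0104, 0.0835, 0.0]
[0.0, -0.1, -68.8] [0.0188, 0.093, 0.0]
```

Request:
send_rows --pt "0 0 -8.5 -0.004 0.011 0 -1" --pt "0 0 -17 -0.0065 0.0236 0 -1" --pt "0 0 -25.5 -0.0069 0.0363 0 -1" --pt "0 0 -34 -0.0053 0.0489 0 -1" --pt "0 0 -42.5 -0.0018 0.0612 0 -1" --pt "0 0 -51 0.0034 0.0728 0 -1" --pt "0 0 -59 0.0104 0.0835 0 -1" --pt "0 0 -68 0.0188 0.093 0 -1"

```text
time_s: 29.0
ee_pos: [0.4428, -0.012, 0.0766]
eef_rot: [3.138, -0.006, 0.765]
force: [17.4, 14.9, -7.3]
grip_width: 0.0174
```

```bash
python3 mz.py 20; python3 -c "
from h import *
lev([1.25,1.3,1.35,1.4])"; python3 gap.py 20
```

```text
t 29.0 p [ 0.4428 -0.012   0.0766] rpy [ 3.1383 -0.0056  0.7647] q [-0.1111  0.2579  1.9623  0.0027  0.9153  0.6934] F [17.4331 14.9444 -7.2602] w 0.0174
lever now 1.2141946958873238 r 0.08316832195955953
t 29.1 p [ 0.4432 -0.0129  0.0765] rpy [ 3.1373 -0.005   0.7645] q [-0.1124  0.2586  1.9614  0.0014  0.9151  0.6931] F [14.5901  3.3774 -4.7628] w 0.0175
[0.3, -0.3, -3.8] [-0.0028, 0.0022, 0.0001]
[0.3, -0.3, -6.6] [-0.0041, 0.0062, 0.0002]
[0.3, -0.3, -9.5] [-0.0051, 0.0103, 0.0002]
[0.3, -0.3, -12.3] [-0.006, 0.0145, 0.0002]
20
[143, 143, 143, 143, 143, 143, 142, 142, 142, 143, 143, 143, 141, 133, 125, 112, 92, 73, 69, 73, 77, 112, 151, 186, 184, 181, 179, 179, 178, 178, 179, 179, 178, 177, 176, 162, 146, 133, 134, 135, 136, 136, 136, 136, 135, 135, 135, 134, 133, 134]
20
[113, 115, 116, 118, 121, 123, 126, 129, 132, 135, 138, 142, 137, 130, 123, 101, 77, 59, 65, 72, 92, 131, 171, 185, 182, 179, 179, 178, 178, 178, 178, 178, 178, 177, 170, 153, 136, 132, 136, 139, 139, 139, 138, 138, 139, 139, 139, 138, 138, 139]
```

View pics/s20z.png

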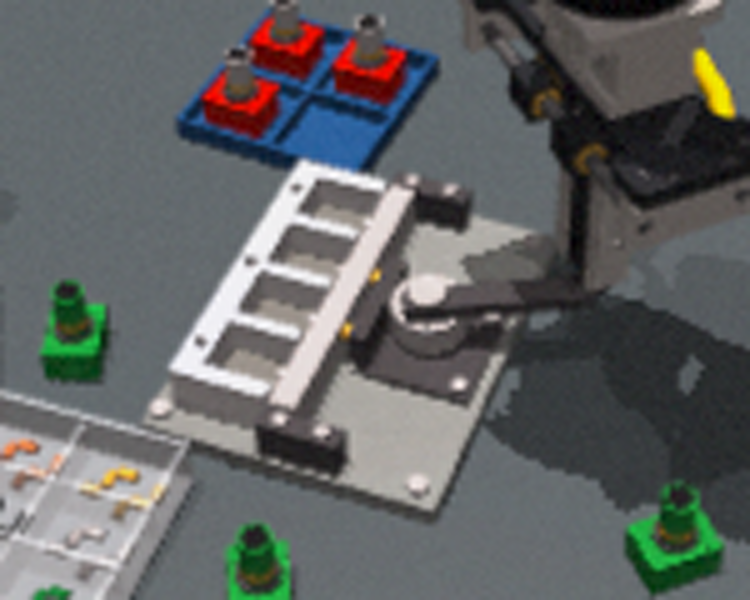

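View pics/t20z.png

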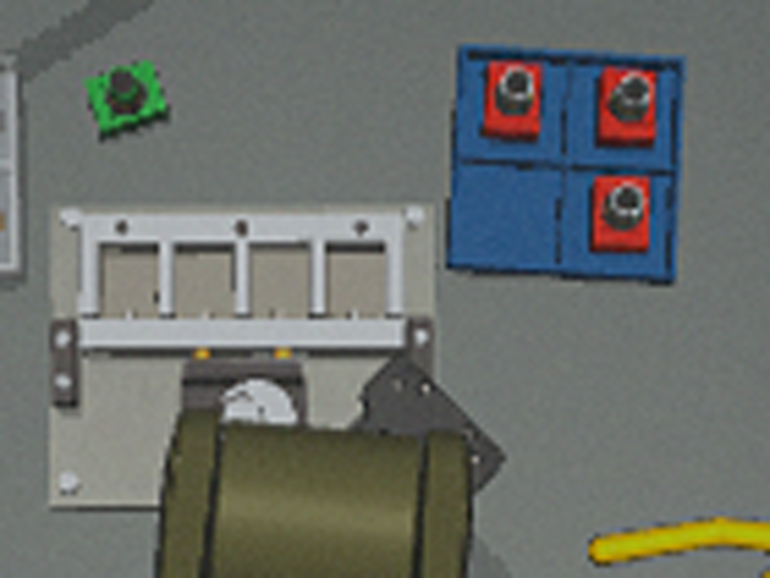

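The bar has moved about 7.5 mm, against 7.53 expected, so it is tracking linearly. I'll advance in smaller steps and compare the bar with the lever each time.

```bash

cat >> h.py <<'E'
def lev2(ac,rc,targets,r=.0835):
    "deltas from commanded lever state (ac,rc) in tool axes at present yaw"
    o=ctrl.get_obs(); yaw=o['eef_rot'][2]; v=o['ee_pos'][:2]-AX
    print('lever now',round((np.arctan2(v[1],v[0])-2.321)%(2*np.pi),4),'r',np.hypot(*v).round(4),'F',o['force'],'yaw',yaw)
    P=lambda a,r:AX+r*np.array([np.cos(a+2.321),np.sin(a+2.321)])
    for a in targets:
        d=P(a,r)-P(ac,rc); print(a,'turn',round(-np.degrees(a-ac),1),'x',round(d@[np.cos(yaw),np.sin(yaw)],4),'y',round(d@[np.sin(yaw),-np.cos(yaw)],4))
def edge(g,ys,lvl=130):
    import gap
    p=gap.prof(g,ys); i=np.argmax(p[20:]>0)  # noqa
    k=np.where((p[:-1]<lvl)&(p[1:]>=lvl)&(np.arange(len(p)-1)>14))[0]
    k=[j for j in k if p[min(j+8,len(p)-1)]>165]
    j=k[0]; return (j+(lvl-p[j])/(p[j+1]-p[j]))*.5
def baredge(fn):
    g=cv2.imread(fn,0).astype(np.float32)
    return edge(g,np.arange(.045,.072,.001)),edge(g,np.arange(-.03,.0,.001)),edge(g,np.arange(-.072,-.045,.001)),edge(g,np.arange(.025,.045,.001))
E
python3 -c "
from h import *
lev2(1.2,.085,[1.25,1.3,1.35,1.4])
for k in (3,6,18,20): print(k,baredge(f'pics/t{k}.png'))"
```

```text
lever now 1.2109 r 0.0832 F [14.9488  3.0415 -4.8321] yaw 0.7600922800888192
1.25 turn -2.9 x -0.0001 y 0.0045
1.3 turn -5.7 x -0.0013 y 0.0085
1.35 turn -8.6 x -0.0024 y 0.0125
1.4 turn -11.5 x -0.0032 y 0.0166
3 (np.float64(22.432275623083115), np.float64(22.85816588997841), np.float64(22.77636942267418), np.float64(23.11583023518324))
6 (np.float64(13.826856166124344), np.float64(13.355673104524612), np.float64(13.636983692646027), np.float64(13.675413846969604))
18 (np.float64(13.82826280593872), np.float64(13.338967829942703), np.float64(13.61841044574976), np.float64(13.686102837324142))
20 (np.float64(21.465354949235916), np.float64(21.04676255583763), np.float64(20.973534435033798), np.float64(21.370140492916107))
```

Request:
send_rows --pt "0 0 -3 0 0.0045 0 -1" --pt "0 0 -5.7 -0.0013 0.0085 0 -1" --pt "0 0 -8.6 -0.0024 0.0125 0 -1" --pt "0 0 -11.5 -0.0032 0.0166 0 -1" --pt "0 0 -11.5 -0.0032 0.0166 0 -1"

```text
time_s: 29.7
ee_pos: [0.4511, -0.0265, 0.0765]
eef_rot: [3.139, -0.002, 0.962]
force: [5.4, 4.1, 4.5]
grip_width: 0.0175
```

```bash
python3 mz.py 21; python3 -c "
from h import *
lev2(1.4,.0835,[1.42,1.45,1.5])
for k in (3,6,18,20,21): print(k,np.array(baredge(f'pics/t{k}.png')),np.mean(baredge(f'pics/t{k}.png')))"
```

```text
t 29.7 p [ 0.4511 -0.0265  0.0765] rpy [ 3.1389 -0.0024  0.9615] q [-0.1402  0.2768  1.9372  0.0012  0.9241  0.4683] F [5.4273 4.1259 4.4903] w 0.0175
lever now 1.4037 r 0.0826 F [5.8475 2.7994 2.7951] yaw 0.9599965637072607
1.42 turn -1.1 x -0.0006 y 0.0016
1.45 turn -2.9 x -0.0015 y 0.0039
1.5 turn -5.7 x -0.0027 y 0.0079
3 [22.4323 22.8582 22.7764 23.1158] 22.795660292729735
6 [13.8269 13.3557 13.637  13.6754] 13.623731702566147
18 [13.8283 13.339  13.6184 13.6861] 13.617935979738832
20 [21.4654 21.0468 20.9735 21.3701] 21.213948108255863
21 [22.1365 22.8184 23.4138 23.0206] 22.84732514480129
```

The bar edge runs parallel to the pixel rows in the top view, which limits accuracy. In the side view the edge runs diagonally across pixels, so averaging along it should be better.

```bash
cat > gs.py <<'E'
from h import *
import sys
s=shot('side')
YAW=-.018; O=np.array([.592,.0185]); ex=np.array([np.cos(YAW),np.sin(YAW)]); ey=np.array([-ex[1],ex[0]])
xs=np.arange(-.06,-.005,.0005)
def prof(g,ys,z=.036):
    pts=np.array([[proj(s,[*(O+ex*x+ey*y),z]) for x in xs] for y in ys],np.float32)
    return cv2.remap(g,pts[...,0],pts[...,1],cv2.INTER_LINEAR).mean(0)
if __name__=='__main__':
    for k in sys.argv[1:]:
        g=cv2.imread(f'pics/s{k}.png',0).astype(np.float32)
        print(k,prof(g,np.arange(.02,.075,.0005))[::2].astype(int).tolist())
E
python3 gs.py 3 6 18 20 21
```

```text
3 [97, 93, 90, 88, 88, 88, 87, 90, 96, 102, 104, 104, 104, 100, 91, 83, 79, 78, 81, 84, 86, 88, 101, 128, 163, 193, 210, 218, 221, 222, 222, 222, 222, 222, 222, 217, 202, 176, 148, 126, 113, 108, 107, 107, 109, 109, 108, 106, 104, 102, 101, 101, 102, 102, 102]
6 [94, 98, 100, 99, 95, 87, 80, 77, 77, 80, 83, 85, 86, 95, 120, 154, 186, 206, 216, 220, 222, 222, 222, 222, 222, 222, 221, 213, 198, 175, 147, 118, 92, 71, 58, 49, 46, 47, 54, 68, 84, 95, 102, 104, 106, 107, 107, 105, 104, 103, 102, 102, 103, 103, 102]
18 [95, 99, 100, 99, 94, 86, 80, 77, 77, 79, 82, 84, 86, 95, 120, 154, 186, 207, 217, 220, 222, 222, 222, 222, 222, 222, 220, 213, 199, 180, 164, 151, 142, 135, 130, 128, 126, 126, 128, 132, 138, 141, 143, 145, 146, 146, 146, 145, 145, 145, 147, 148, 149, 149, 148]
20 [93, 90, 88, 87, 88, 90, 94, 98, 101, 102, 99, 94, 85, 78, 75, 74, 77, 81, 83, 84, 87, 101, 131, 168, 196, 211, 219, 221, 222, 222, 222, 222, 222, 222, 219, 211, 196, 178, 163, 152, 147, 145, 145, 145, 146, 146, 146, 145, 145, 145, 147, 148, 149, 150, 149]
21 [97, 92, 89, 88, 88, 88, 89, 91, 96, 102, 104, 104, 103, 99, 91, 83, 78, 77, 80, 84, 86, 88, 101, 128, 164, 194, 211, 218, 221, 222, 222, 222, 222, 222, 222, 220, 212, 198, 180, 165, 156, 151, 148, 146, 146, 146, 146, 146, 145, 146, 147, 149, 149, 149, 148]
```

View pics/s21z.png

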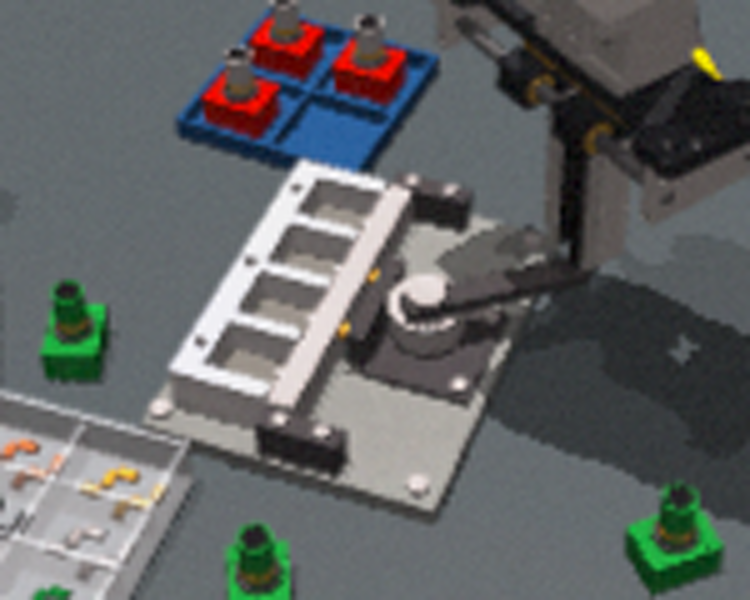

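Side profile at level 150 puts the bar at 8.75 mm in the start picture, 7.63 at 1.21 rad and 8.73 at 1.40 rad. That suggests contact near 1.41. Another 0.08 rad should show whether the bar has stalled, well short of overrun at +0.32 rad.

Request:
send_rows --pt "0 0 -2.5 -0.0012 0.003 0 -1" --pt "0 0 -4.6 -0.0022 0.0062 0 -1" --pt "0 0 -4.6 -0.0022 0.0062 0 -1"

```text
time_s: 30.2
ee_pos: [0.4549, -0.0315, 0.0765]
eef_rot: [3.139, -0.003, 1.041]
force: [5.4, 6.2, 4.0]
grip_width: 0.0178
```

```bash
python3 mz.py 22; python3 -c "
from h import *
lev2(1.48,.0835,[1.5,1.52,1.55])"
cat >> gs.py <<'E'
def e(k,ys=np.arange(.02,.075,.0005),lvl=150):
    g=cv2.imread(f'pics/s{k}.png',0).astype(np.float32); p=prof(g,ys)
    j=np.where((p[:-1]<lvl)&(p[1:]>=lvl))[0][0]; return (j+(lvl-p[j])/(p[j+1]-p[j]))*.5
E
python3 -c "
from gs import *
for k in (3,18,20,21,22): print(k,e(k)-e(18),e(k,np.arange(.0,.03,.0005))-e(18,np.arange(0,.03,.0005)))"; python3 gs.py 22
```

```text
t 30.2 p [ 0.4549 -0.0315  0.0765] rpy [ 3.1388 -0.0026  1.0413] q [-0.1503  0.2849  1.9262  0.0017  0.9269  0.3781] F [5.3662 6.1812 3.9838] w 0.0178
lever now 1.4809 r 0.0824 F [7.6285 6.4259 2.4814] yaw 1.0402895260943987
1.5 turn -1.1 x -0.0006 y 0.0016
1.52 turn -2.3 x -0.0012 y 0.0031
1.55 turn -4.0 x -0.002 y 0.0055
3 8.76134878396988 8.901961728930473
18 0.0 0.0
20 7.6338178515434265 7.764995589852333
21 8.731035239994526 8.90026743710041
22 9.286122530698776 9.26500679552555
22 [105, 99, 94, 91, 89, 88, 87, 89, 94, 100, 103, 103, 103, 99, 91, 82, 77, 76, 79, 82, 85, 86, 92, 111, 144, 179, 203, 215, 220, 222, 222, 222, 222, 222, 222, 221, 215, 203, 186, 172, 162, 155, 150, 147, 146, 146, 146, 145, 144, 145, 146, 148, 149, 149, 148]
```

Still moving (9.28 mm), so contact hasn't happened. Continuing in small steps.

Request:
send_rows --pt "0 0 -2.3 -0.0012 0.0031 0 -1" --pt "0 0 -4 -0.002 0.0055 0 -1" --pt "0 0 -4 -0.002 0.0055 0 -1"

```text
time_s: 30.7
ee_pos: [0.4587, -0.0358, 0.0765]
eef_rot: [3.139, -0.003, 1.111]
force: [6.6, 9.0, 3.6]
grip_width: 0.0176
```

```bash
python3 mz.py 23; python3 -c "
from h import *
lev2(1.55,.0835,[1.58,1.6,1.62,1.65])
from gs import *
for k in (3,18,20,21,22,23): print(k,e(k)-e(18),e(k,np.arange(.0,.03,.0005))-e(18,np.arange(0,.03,.0005)))"; python3 gs.py 23
```

```text
t 30.7 p [ 0.4587 -0.0358  0.0765] rpy [ 3.1387 -0.0027  1.111 ] q [-0.1585  0.2928  1.9155  0.0022  0.9297  0.3001] F [6.577  9.0281 3.5526] w 0.0176
lever now 1.5496 r 0.0822 F [7.4214 8.425  2.6564] yaw 1.1100295940317955
1.58 turn -1.7 x -0.0009 y 0.0023
1.6 turn -2.9 x -0.0015 y 0.0039
1.62 turn -4.0 x -0.002 y 0.0055
1.65 turn -5.7 x -0.0027 y 0.0079
3 8.76134878396988 8.901961728930473
18 0.0 0.0
20 7.6338178515434265 7.764995589852333
21 8.731035239994526 8.90026743710041
22 9.286122530698776 9.26500679552555
23 9.505262970924377 9.699938341975212
23 [105, 100, 95, 91, 89, 89, 88, 89, 93, 97, 99, 100, 100, 96, 89, 82, 76, 75, 78, 82, 84, 85, 89, 105, 136, 172, 199, 213, 219, 221, 222, 222, 222, 222, 222, 221, 218, 209, 194, 180, 168, 159, 152, 148, 147, 146, 146, 145, 145, 145, 147, 148, 149, 149, 148]
```

Request:
send_rows --pt "0 0 -2.3 -0.0012 0.003 0 -1" --pt "0 0 -4 -0.002 0.0055 0 -1" --pt "0 0 -4 -0.002 0.0055 0 -1"

```text
time_s: 31.2
ee_pos: [0.4627, -0.0398, 0.0765]
eef_rot: [3.139, -0.003, 1.181]
force: [6.5, 10.6, 3.0]
grip_width: 0.0174
```

```bash
python3 mz.py 24; python3 -c "
from h import *
lev2(1.62,.0835,[1.65,1.7])
from gs import *
bands=[np.arange(a,a+.02,.0005) for a in (-.02,0,.02,.04,.055)]
for k in (3,18,20,21,22,23,24): print(k,np.array([e(k,b)-e(18,b) for b in bands]),e(k)-e(18), np.mean(baredge(f'pics/t{k}.png'))-13.62)"; python3 gs.py 24
```

```text
t 31.2 p [ 0.4627 -0.0398  0.0765] rpy [ 3.1387 -0.0029  1.1808] q [-0.1658  0.3013  1.9039  0.0027  0.933   0.2226] F [ 6.527  10.6328  3.0431] w 0.0174
lever now 1.6189 r 0.0821 F [ 6.393  10.8792  3.3083] yaw 1.1798483927486958
1.65 turn -1.7 x -0.0009 y 0.0023
1.7 turn -4.6 x -0.0022 y 0.0063
3 [9.0683 9.129  8.6436 8.9453 8.5971] 8.76134878396988 9.175660292729736
18 [0. 0. 0. 0. 0.] 0.0 -0.0020640202611676983
20 [7.6408 7.9551 7.5405 7.7548 7.531 ] 7.6338178515434265 7.593948108255864
21 [8.8906 9.1328 8.568  8.928  8.6151] 8.731035239994526 9.22732514480129
24 [106, 101, 96, 93, 90, 89, 88, 89, 93, 97, 100, 101, 101, 97, 89, 81, 75, 73, 75, 78, 81, 83, 87, 103, 134, 169, 197, 212, 219, 221, 222, 222, 222, 222, 222, 222, 218, 209, 194, 180, 168, 159, 152, 149, 148, 147, 146, 145, 145, 145, 147, 148, 150, 150, 149]Traceback (most recent call last):
  File "<string>", line 6, in <module>
    for k in (3,18,20,21,22,23,24): print(k,np.array([e(k,b)-e(18,b) for b in bands]),e(k)-e(18), np.mean(baredge(f'pics/t{k}.png'))-13.62)
                                                                                                          ~~~~~~~^^^^^^^^^^^^^^^^^^
  File "h.py", line 52, in baredge
    return edge(g,np.arange(.045,.072,.001)),edge(g,np.arange(-.03,.0,.001)),edge(g,np.arange(-.072,-.045,.001)),edge(g,np.arange(.025,.045,.001))
                                                                             ~~~~^^^^^^^^^^^^^^^^^^^^^^^^^^^^^^^
  File "h.py", line 49, in edge
    j=k[0]; return (j+(lvl-p[j])/(p[j+1]-p[j]))*.5
      ~^^^
IndexError: list index out of range
```

Between 1.55 and 1.62 rad the bar moved only about 0.07 mm, where free travel would be 0.43. It has met the block near 1.52 rad, so squeeze is about 0.6 mm, well under 2. I'll release the lever here, rise and check.

Request:
send_rows --pt "0 0 0 0.001 0 0 0" --pt "0 0 0 0.001 0 0 0" --pt "0 0 0 0.001 0 0 0" --pt "0 0 0 0.001 0 -0.05 0" --pt "0 0 0 0.001 0 -0.1 0" --pt "0 0 0 0.001 0 -0.15 0" --pt "0 0 0 0.001 0 -0.2 0" --pt "0 0 0 -0.04 0 -0.2 0"

```text
time_s: 32.25
ee_pos: [0.4481, -0.0765, 0.2815]
eef_rot: [3.132, -0.002, 1.184]
force: [0.1, -0.8, -1.8]
grip_width: 0.0473
```

```bash
python3 -c "
from h import *
to([(.36,.12,.345,.1)])"
```

```text
t 32.25 p [ 0.4481 -0.0765  0.2815] rpy [ 3.132  -0.0018  1.1836] q [-0.25    0.0364  1.6951  0.0005  1.4004  0.1372] F [ 0.1493 -0.8461 -1.7789] w 0.0473
[0.4, -0.4, 62.1] [0.1488, -0.1551, -0.0647]
```

Request:
send_rows --pt "0 0 8 0.02 -0.02 -0.03 0" --pt "0 0 16 0.04 -0.04 -0.06 0" --pt "0 0 24 0.07 -0.075 -0.065 0" --pt "0 0 32 0.1 -0.11 -0.065 0" --pt "0 0 40 0.13 -0.14 -0.065 0" --pt "0 0 48 0.149 -0.155 -0.065 0" --pt "0 0 55 0.149 -0.155 -0.065 0" --pt "0 0 62 0.149 -0.155 -0.065 0"

```text
time_s: 33.05
ee_pos: [0.359, 0.1199, 0.3405]
eef_rot: [3.142, -0.0, 0.093]
force: [0.0, -0.7, 0.4]
grip_width: 0.0472
```

```bash
python3 mz.py 25; python3 -c "
from gs import *
for k in (3,21,22,23,24,25): print(k,e(k)-e(18),e(k,np.arange(.0,.03,.0005))-e(18,np.arange(0,.03,.0005)))
t=shot('top');P=cloud(t);k=(P[...,2]>.075)&(P[...,2]<.095)&(P[...,0]<.49)&(P[...,0]>.42)&(abs(P[...,1]+.03)<.04);p=P[k].mean(0);v=p[:2]-AX;print('knob',k.sum(),p,(np.arctan2(v[1],v[0])-2.321)%(2*np.pi),np.hypot(*v))
k=(P[...,2]>.25)&(P[...,2]<.275)&(P[...,0]>.55)&(P[...,0]<.75)&(P[...,1]>.15);print('lampknob',k.sum(),P[k].mean(0))
"
```

```text
t 33.05 p [0.359  0.1199 0.3405] rpy [ 3.1415 -0.0001  0.0935] q [ 0.2255 -0.1662  1.7516 -0.0001  1.5561  1.7029] F [ 0.008  -0.7247  0.3634] w 0.0472
3 8.76134878396988 8.901961728930473
21 8.731035239994526 8.90026743710041
22 9.286122530698776 9.26500679552555
23 9.505262970924377 9.699938341975212
24 9.572333872318268 9.71484462916851
25 9.57890447974205 9.70682130753994
knob 35 [ 0.4632 -0.0436  0.0867] 1.6539557773375435 0.0845297801232374
lampknob 58 [0.6938 0.2534 0.2627]
```

View pics/t25.png

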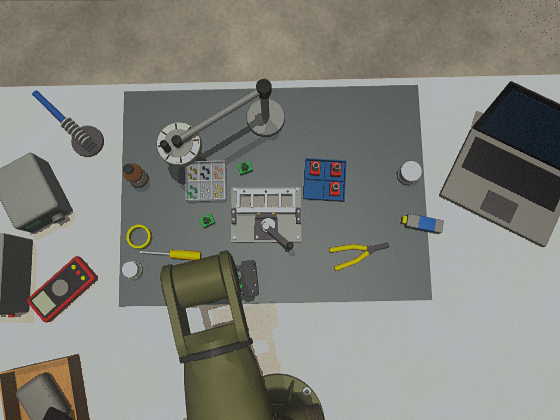

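View pics/s25z.png

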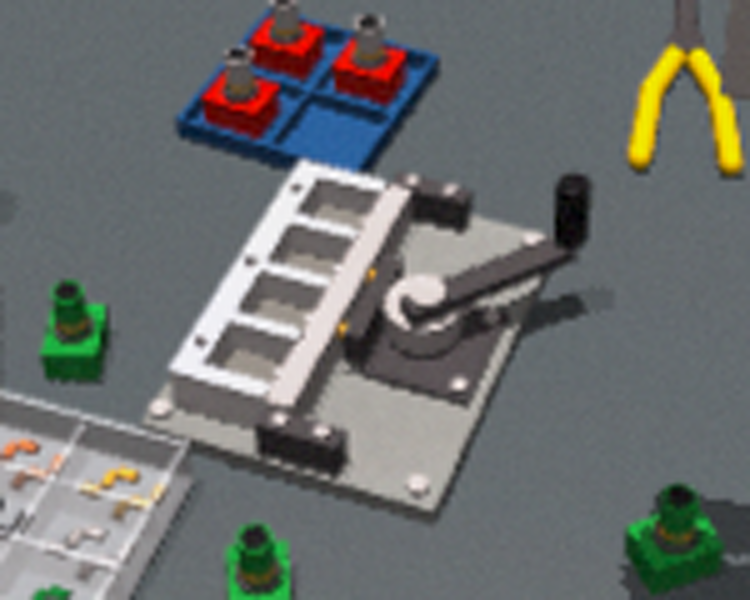

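The mould is shut: bar steady at 9.58 mm after release, about 0.5 mm of squeeze. The lamp knob is at about (.692,.255). Going to grip it.

```bash
python3 -c "
from h import *
to([(.692,.2545,.345,-.5)])"
```

```text
t 33.25 p [0.3594 0.119  0.3404] rpy [3.1415 0.0001 0.1015] q [ 0.2229 -0.1657  1.7514 -0.0001  1.556   1.6922] F [0.0949 0.5375 0.2196] w 0.0467
[0.0, 0.0, 34.5] [0.3446, -0.1011, -0.0047]
```

Request:
send_rows --pt "0 0 7 0.045 -0.013 -0.005 0" --pt "0 0 14 0.09 -0.026 -0.005 0" --pt "0 0 20 0.135 -0.04 -0.005 0" --pt "0 0 27 0.18 -0.053 -0.005 0" --pt "0 0 34.5 0.225 -0.066 -0.005 0" --pt "0 0 34.5 0.27 -0.08 -0.005 0" --pt "0 0 34.5 0.315 -0.093 -0.005 0" --pt "0 0 34.5 0.3446 -0.101 -0.005 0"

```text
time_s: 34.05
ee_pos: [0.6908, 0.2521, 0.3445]
eef_rot: [3.141, 0.001, -0.501]
force: [0.5, -0.4, -0.7]
grip_width: 0.0472
```

Request:
send_rows --pt "0 0 0 0 0 0 0" --pt "0 0 0 0 0 0 0" --pt "0 0 0 0 0 0 0"

```text
time_s: 34.35
ee_pos: [0.6886, 0.2514, 0.3467]
eef_rot: [-3.141, -0.001, -0.503]
force: [-0.1, -0.1, 0.5]
grip_width: 0.0468
```

```bash
python3 mz.py 26; python3 -c "
from h import *
to([(.692,.2545,.245,-.5)])"
```

```text
t 34.35 p [0.6886 0.2514 0.3467] rpy [-3.141  -0.0006 -0.5033] q [ 0.3001  0.7442  0.5901 -0.0001  1.8065  2.3743] F [-0.1429 -0.1036  0.4707] w 0.0468
t 34.45 p [0.6884 0.2515 0.3478] rpy [-3.14   -0.0015 -0.5038] q [ 0.3003  0.743   0.5898 -0.      1.8067  2.3749] F [ 0.1912 -0.2306  0.4392] w 0.0469
[-0.1, -0.1, -0.2] [0.0015, -0.0042, 0.1028]
```

View pics/s26.png

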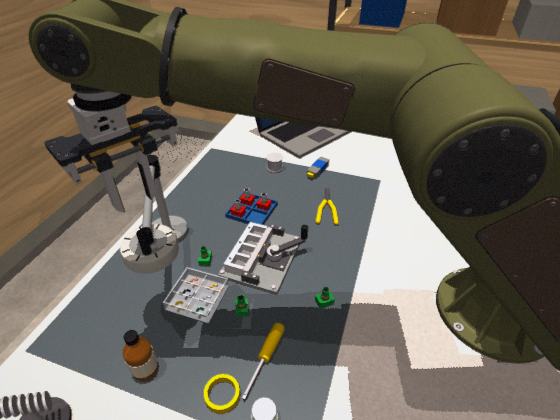

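Request:
send_rows --pt "0 0 0 0.0015 -0.004 0.01 0" --pt "0 0 0 0.0015 -0.004 0.05 0" --pt "0 0 0 0.0015 -0.004 0.085 0" --pt "0 0 0 0.0015 -0.004 0.102 0" --pt "0 0 0 0.0015 -0.004 0.102 0" --pt "0 0 0 0.0015 -0.004 0.102 -1" --pt "0 0 0 0.0015 -0.004 0.102 -1" --pt "0 0 0 0.0015 -0.004 0.102 -1" --force 20

```text
time_s: 35.25
ee_pos: [0.6928, 0.2548, 0.2452]
eef_rot: [-3.14, -0.002, -0.504]
force: [-0.9, -0.5, -0.3]
grip_width: 0.0265
```

Request:
send_rows --pt "0 0 0 0 0 0 -1" --pt "0 0 0 0 0 0 -1"

```text
time_s: 35.45
ee_pos: [0.6926, 0.255, 0.2445]
eef_rot: [-3.14, -0.001, -0.504]
force: [-0.8, 1.7, 3.7]
grip_width: 0.0177
```

```bash
python3 -c "
from h import *
P=np.array([.837,.017]); r=.28
v=ctrl.get_obs()['ee_pos'][:2]-P; a0=np.arctan2(v[1],v[0]); print(a0,np.hypot(*v))
to([(P[0]+r*np.cos(a0+.125*k),P[1]+r*np.sin(a0+.125*k),.245,-.503+.125*k) for k in range(1,9)])"
```

```text
2.116053650269653 0.2783406699590336
t 35.45 p [0.6926 0.255  0.2445] rpy [-3.1404 -0.0008 -0.5043] q [0.303  0.7491 0.81   0.0002 1.5811 2.3782] F [-0.774   1.7434  3.7131] w 0.0177
[-0.1, -0.0, -7.2] [-0.0169, 0.0305, -0.0005]
[-0.1, -0.1, -14.4] [-0.0284, 0.0636, -0.0006]
[-0.1, -0.1, -21.6] [-0.0356, 0.0978, -0.0006]
[-0.1, -0.1, -28.7] [-0.0386, 0.1327, -0.0006]
[-0.0, -0.1, -35.9] [-0.0371, 0.1676, -0.0007]
[-0.0, -0.1, -43.0] [-0.0313, 0.2021, -0.0007]
[-0.0, -0.1, -50.2] [-0.0213, 0.2356, -0.0007]
[-0.0, -0.1, -57.4] [-0.0071, 0.2676, -0.0008]
```

Request:
send_rows --pt "0 0 -7 -0.0165 0.0305 0 -1" --pt "0 0 -14.4 -0.0284 0.0636 0 -1" --pt "0 0 -21.6 -0.0356 0.0978 0 -1" --pt "0 0 -28.7 -0.0386 0.1327 0 -1" --pt "0 0 -36 -0.0371 0.1676 0 -1" --pt "0 0 -43 -0.0313 0.202 0 -1" --pt "0 0 -50 -0.0213 0.2356 0 -1" --pt "0 0 -57.4 -0.007 0.2676 0 -1"

```text
time_s: 36.25
ee_pos: [0.5566, 0.0229, 0.2437]
eef_rot: [3.142, -0.001, 0.503]
force: [18.7, 1.7, -9.8]
grip_width: 0.0175
```

```bash
python3 -c "
from h import *
P=np.array([.837,.017]); r=.28
v=ctrl.get_obs()['ee_pos'][:2]-P; a0=np.arctan2(v[1],v[0])%(2*np.pi); print(a0,np.hypot(*v)); at=3.875
n=7
to([(P[0]+r*np.cos(a0+(at-a0)*k/n),P[1]+r*np.sin(a0+(at-a0)*k/n),.245,.497+(at-a0)*k/n) for k in range(1,n+1)])"
```

```text
3.120656410063542 0.28048824861159405
t 36.25 p [0.5566 0.0229 0.2437] rpy [ 3.1416 -0.0008  0.5028] q [-0.0249  0.3011  1.4744  0.0004  1.3654  1.043 ] F [18.6659  1.6694 -9.782 ] w 0.0175
[0.0, -0.0, -5.8] [-0.0132, 0.0271, -0.0013]
[0.0, -0.0, -12.0] [-0.0239, 0.0553, -0.0013]
[0.0, -0.0, -18.2] [-0.0315, 0.0845, -0.0013]
[0.0, -0.0, -24.4] [-0.0359, 0.1144, -0.0013]
[0.0, -0.0, -30.5] [-0.0371, 0.1445, -0.0013]
[0.0, -0.0, -36.7] [-0.035, 0.1746, -0.0013]
[0.0, -0.0, -42.9] [-0.0297, 0.2043, -0.0013]
```

Request:
send_rows --pt "0 0 -6 -0.012 0.0275 0 -1" --pt "0 0 -12 -0.0226 0.056 0 -1" --pt "0 0 -18.2 -0.0302 0.085 0 -1" --pt "0 0 -24.4 -0.0346 0.115 0 -1" --pt "0 0 -30.5 -0.0358 0.145 0 -1" --pt "0 0 -36.7 -0.0338 0.175 0 -1" --pt "0 0 -43 -0.0287 0.2045 0 -1" --pt "0 0 -43 -0.0287 0.2045 0 -1"

```text
time_s: 37.05
ee_pos: [0.63, -0.173, 0.2434]
eef_rot: [3.142, 0.002, 1.249]
force: [-7.9, -6.3, 3.3]
grip_width: 0.0181
```

```bash
python3 mz.py 27; python3 -c "
from h import *
P=np.array([.837,.017]); v=ctrl.get_obs()['ee_pos'][:2]-P; print(np.arctan2(v[1],v[0])%(2*np.pi),np.hypot(*v))"
```

```text
t 37.05 p [ 0.63   -0.173   0.2434] rpy [3.1416 0.0018 1.2489] q [-0.3233  0.5252  1.1633 -0.0018  1.453  -0.0013] F [-7.882  -6.3459  3.3192] w 0.0181
3.877948211306223 0.28096730147542326
```

View pics/s27.png

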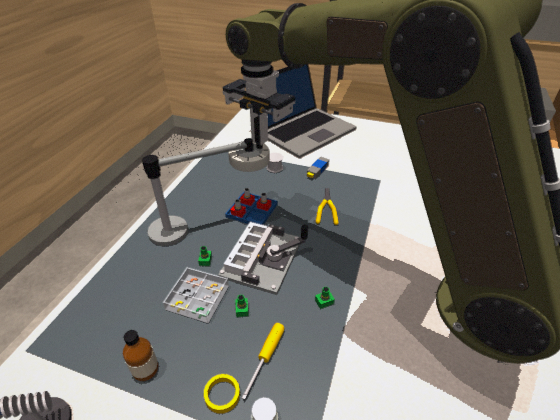

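The lamp is over the tray. Releasing, rising straight up and withdrawing.

Request:
send_rows --pt "0 0 0 0 0 0 0" --pt "0 0 0 0 0 0 0" --pt "0 0 0 0 0 0 0" --pt "0 0 0 0 0 -0.05 0" --pt "0 0 0 0 0 -0.1 0" --pt "0 0 0 0 0 -0.12 0" --pt "0 0 0 -0.02 -0.045 -0.12 0" --pt "0 0 0 -0.04 -0.09 -0.12 0"

```text
time_s: 37.95
ee_pos: [0.5308, -0.1787, 0.3628]
eef_rot: [-3.141, -0.0, 1.249]
force: [-0.1, -0.6, 1.6]
grip_width: 0.047
```

```bash
python3 -c "
from h import *
to([(.35,.0,.365,1.25)])"
```

```text
t 37.95 p [ 0.5308 -0.1787  0.3628] rpy [-3.1411 -0.0001  1.2491] q [-0.3902  0.2622  1.2541  0.0001  1.6258 -0.0684] F [-0.0598 -0.6317  1.623 ] w 0.047
[-0.0, -0.0, -0.1] [0.1124, -0.228, -0.0021]
```

Request:
send_rows --pt "0 0 0 0.02 -0.04 0 0" --pt "0 0 0 0.04 -0.08 0 0" --pt "0 0 0 0.06 -0.12 0 0" --pt "0 0 0 0.08 -0.16 0 0" --pt "0 0 0 0.112 -0.2 0 0" --pt "0 0 0 0.112 -0.228 0 0" --pt "0 0 0 0.112 -0.228 0 0"

```text
time_s: 38.65
ee_pos: [0.3488, 0.0011, 0.3647]
eef_rot: [3.139, -0.001, 1.25]
force: [0.3, -0.2, 0.7]
grip_width: 0.0469
```

```bash
python3 mz.py 28; python3 - <<'E'
from h import *
from gs import e
c=shot('top');P=cloud(c);im=cv2.cvtColor(c['pixels'],cv2.COLOR_RGB2HSV)
k=(P[...,2]>.2)&(P[...,2]<.22)&(P[...,0]>.5)&(P[...,0]<.8)&(P[...,1]<-.03)&(P[...,1]>-.3)
pts=np.argwhere(k)[:,::-1].astype(np.float32)
w=np.array([plane(c,u,v,.209)[:2] for u,v in pts],np.float32)
ci=cv2.minEnclosingCircle(w*1000);print('disc',k.sum(),ci,'bbox mid',(w.min(0)+w.max(0))/2,'tray .6533 -.1485')
k=(P[...,2]>.25)&(P[...,2]<.275)&(P[...,0]>.55)&(P[...,0]<.7)&(P[...,1]<-.1)&(P[...,1]>-.3);print('knob',P[k].mean(0))
print('bar',e(28)-e(18))
E
```

```text
t 38.65 p [0.3488 0.0011 0.3647] rpy [ 3.1388 -0.0008  1.2505] q [-0.1023 -0.2451  1.7613  0.0002  1.6225  0.2181] F [ 0.3115 -0.2363  0.706 ] w 0.0469
disc 1235 ((652.1425170898438, -150.7239532470703), 55.17837142944336) bbox mid [ 0.6523 -0.1506] tray .6533 -.1485
knob [ 0.6296 -0.1703  0.2636]
bar 9.575152814388275
```

View pics/t28.png

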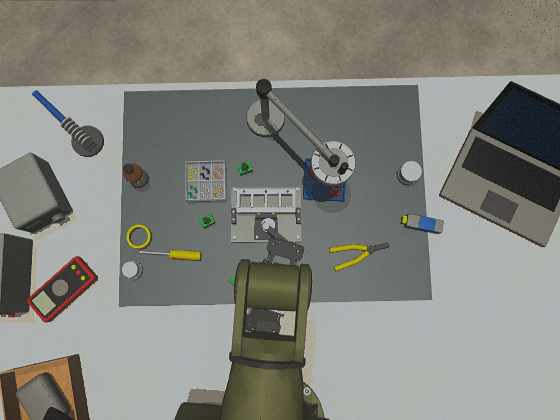

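View pics/s28.png

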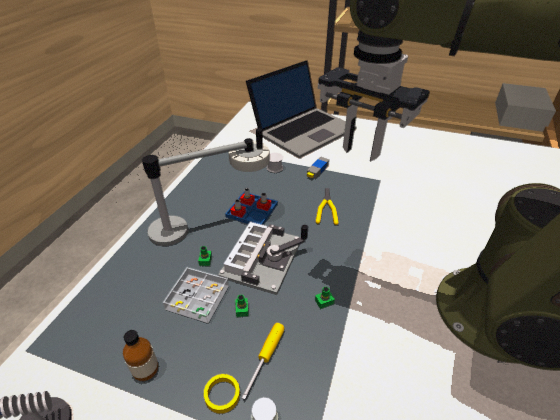

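The lamp disc centre is at (.652,-.151), 2.5 mm from the tray centre. All three modules stand in the tray at (238,208), (247,195) and (263,201). The bar is still shut and the arm is clear. Handing in.

```bash
python3 -c "
from station import ctrl
print(ctrl.hand_in())"
```

```text
the job is handed in; nothing more can be done
None
```

I did the job in the order asked and handed it in at about 39 s of the 208 s allowed; hand-in gave no verdict.

- **Lamp and lever:** I swung the lamp clear on the component-box side, then turned the cam lever back to its open stop.
- **Modules:** Three modules were present and the fourth cavity was empty. Each was lifted out and stood upright in its own tray pocket. The last pictures show all three upright, and I saw no slip of the grip or knock.
- **Shutting the mould:** I closed the lever in small steps until the bar stopped following it. It stalled 9.58 mm from fully open, at about 1.52–1.55 rad. I left the lever at about 1.62 rad, an estimated 0.5 mm of spring squeeze against the 2 mm limit. The bar was still at 9.58 mm in the final picture.
- **Final lamp position:** The lamp head's centre measures about 2.5 mm from the tray's centre.

**Checks that disagreed:** The top camera's bar-edge readings were up to 0.5 mm off the lever's travel, and failed at the last step, so I relied on the side camera. The lever angle from the camera read 0.035 rad higher than from the arm. Even taking the larger angle, the squeeze stays under 1 mm.

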